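Snap the floor section into the model stage

ROBOT

A 7-joint arm with a two-finger parallel gripper is mounted at the origin on a cart in front of the work surface, level with it; the furniture and walls round the work are solid. World frame = base frame: x ahead of the robot, y to its left, z up, the work surface at z = 0. Lengths are in m, angles in degrees, forces in N, time in s.
With the tool pointing down it reaches from about 0.425 to 0.875 m from the base axis. Payload 4.7 kg.
Tool frame: the origin (TCP) lies on the centre line of the jaws, within the pads' length; the fingertips stand env.nose_length ahead of it and the grasp point (between the pads) lies 8 mm behind it (env.nose_length is the distance from the TCP to the fingertips, in m); y points along the fingers, z is the direction in which the jaws open and shut, and the axes are right-handed (so a half turn about y gives the same grasp; the last joint's range is limited). The gripper opens to 87 mm and grips with 3 to 60 N. Pads are 19 mm wide; open, the fingers measure 117 mm over their backs; the gripper's body (75 mm by 190 mm) begins 51 mm behind the grasp point.
Start: joints at [-64.166, 18.392, -4.016, 83.108, 1.295, 78.541, -3.26], TCP at [0.275, 0.589, 0.196] pointing down, gripper open.
Joint ranges: [-163.93, 163.93], [-17.29, 119.83], [-79.2, 71.16], [3.27, 140.29], [-89.18, 269.18], [5.43, 117.66], [-154.24, 154.24]. Speed limits (degrees/s): [147.25, 147.25, 180, 180, 180, 180, 180].

INTERFACE

Orientations are given as [roll, pitch, yaw] about the fixed x, y, z axes, in that order (R = Rz(yaw) Ry(pitch) Rx(roll)).
In Python, from cell import env, read_camera, camera_info, job, models gives the robot as it stands.
- The arm moves only by the tool move_arm, never from a script. Its argument "moves" is a list of rows, each a list of 6 numbers: the shift along the tool's x, y, z in mm, then the turn, a rotation vector about the tool's x, y, z in degrees. In form: [[x, y, z, ax, ay, az], ...]. A call has 1 to 20 rows; each row is the pose to reach, as a shift and turn from the pose commanded when the call began, along the tool's axes at that moment; what a row does not reach only later rows make up. A row lasts 1/12 s, in which the tool goes at most 41.7 mm and 7.16 degrees, less where a joint would pass 70% of its speed; a pose out of reach is approached as far as the arm can. A call with a gripper value outside its range is refused whole. "claw" is the finger opening in mm, from 0 to 87, set as the call begins (left out, the last holds). The fingers move at their own pace and stop on an object; "newtons" is the grip in N (left out, the last holds). Time passes only in rows, so rows that repeat a pose let the fingers close. It gives the time, the measured TCP pose, the force and the opening at its end, in the units of the state.
- env.get_obs(): the state, without advancing time (a new reading comes with each control period).
- read_camera(name): name is "side" or "top" or "wrist"; returns (picture, depth): 400x640x3 uint8, red, green, blue; 400x640 float32, m along the optical axis (not along the pixel's ray), 0 where there is no reading.
- camera_info(name): a dict with "fx", "fy", "cx", "cy" (pixels), "R" (3x3) and "t" (3): a world point X has camera coordinates R X + t. Camera axes: x right, y down, z forward; pixel columns grow to the right and rows downward; lengths in m; the calibration is good to about 2 mm. A picture is of the moment at which its call begins: read the wrist's pose just before it. camera_info takes no time and is no camera call; for the wrist camera it gives the pose at the moment of the call.
- job.sign_off(): hands the job in, once; it reports no verdict.
Trained networks look in the newest picture that a camera, given by its name, has taken for a name from the list of things; names that differ only in an ending like _2 or _b are one class to them, and where a whole thing is asked for, a point or a joint stands for the part that bears it (a point fixed in the world has none). Each returns a list of dicts, best first, with "score" (0 to 1); they miss things now and then, are a little off and sometimes report something else, mostly with a low value. They report only what shows in the picture. A call takes as long as a camera call. They do not tell look-alikes from the thing itself.
- models.spot_in(target, camera): "point" ([x, y, z] in m, in world coordinates, good to about 4 mm: the middle of the surface that is visible of it).
- models.cut_out(target, camera): "mask" (400x640 bool, what is visible of it).
The state is a dict: "time_s": time; "qpos": joint angles; "joint_velocities": joint speeds; "effort": joint torques, N m; "tool_pos": TCP position; "tool_rot": TCP orientation; "force": force on the tool from outside, world axes, zero at the start; "wrist_torque": the same for the moment, N m; "grip_width": finger opening in m.
Only numpy, scipy, OpenCV 4.12 (cv2) and the standard library are available. Lean on these libraries where they do the work, as an engineer would, in place of code of your own. Each camera call takes 0.05 s, during which the arm holds its last target.

TASK

The plank floor section of the model stage lies loose in its opening, its front held up by the sprung riser. Pick up the sanding block and use it as a pusher, keeping the gripper itself off the floor section: push the floor section back until it butts against the rear wall under the lip, then press its front straight down until both side clips have snapped over it and it meets its rest, and no harder (how low that is differs, so feel for it). Then stand the block upright on the bench beside the stage, and leave the paint bottle, the jar and the model stair where they are.

Things in the scene. Friction and masses are not known exactly. Their poses are not given: they have to be found in the camera images.
- stage_base: Model stage, fixed on the bench: plywood board 190x190x12 mm, framed opening on top. Origin: centre of its underside, at bench height; z up, x to the rear lip (push direction), y left. In its frame (mm): opening's floor z 12; side strips, top z 17, inner faces y +-51.5; front strip x -63.5 to -53.5, top z 28; clip housings y +-76 to 94, top z to 52. Floor section when home: x -50 to 70.
- rear_stop (a point): Foot of the stage's rear wall, middle of its front face, at the opening's floor (stage frame x 70, z 12 mm). The wall carries a lip that overhangs it by 7 mm towards the front; lip underside 14 mm and top 21 mm above this point. If the floor section is over 3 mm short of this wall, its front lands on the front strip and cannot go down.
- floor_center (a point): Centre of the loose plank floor section, a panel 120x100x10 mm, 0.15 kg; x to its rear (120 mm way), z its upper face's normal. It starts 13 to 21 mm short of the rear wall, rear lower edge on the opening's floor, front held up by a sprung riser (steel bar at stage x -40, yields to 3-5 N): slope 18 to 23 deg, front lower edge 49 to 59 mm above the bench. A few newtons slide it back; then it butts.
- floor_front (a point): Middle of the upper front edge of the floor section (60 mm in front of its centre, 5 mm above its mid-plane). Before the press it is about 58 to 68 mm above the bench; when home, 22 to 36 mm, depending on the set height of the clips and rests. The thin panel must not be loaded with over 35 N.
- floor_rear (a point): Middle of the lower rear edge of the floor section (60 mm behind its centre, 5 mm below its mid-plane). When home it meets the foot of the rear wall.
- clip_left (a joint): Left spring clip at stage x -25: steel wedge, slides outward, 0 at rest, to 8 mm (value in m). The clips and the rests under the panel are set together at an unknown height: home, the panel's top at x -25 is 22 to 32.5 mm above the bench, and the rest is rigid. Pressing between the clips takes 10 to 18 N to snap; the clips yield about 4 mm, then spring back over the panel's top edge (0 to 2.5 mm).
- clip_right (a joint): Right spring clip, the mirror image: slides outward (-y of the stage), same values.
- block_center (a point): Centre of the sanding block, a plain wooden block standing on end on the bench: 71 mm tall (its own y axis points up), 43 mm wide (its x), 24 mm thick (its z, horizontal). 0.06 kg. It is told from the other things by its shape; it stands left or right of the stage.
- model_stair: Bystander: small wooden five-step model stair, 84 x 64 x 48 mm, origin at the centre of its underside; on the side of the stage where the block is not.
- paint_slate: Bystander: squeeze paint bottle, 37 mm across, 109 mm tall, behind the stage to the left; origin at the centre of its underside.
- jar_bronze: Bystander: screw-lid paint jar, 48 mm across, 66 mm tall, left of the stage; origin at the centre of its underside.
There are look-alikes about, which are no part of the job. Of the things that look like the part that bears block_center, the smallest one is meant.

How it is judged (in metres and radians):
On the way, in this order (a step that is already met when the one before it is completed fails the run):
1. the floor section is pushed back under the rear lip (within 4 mm of home) while the riser still holds its front up (x of floor_center in the frame of stage_base above 0.006 m and angle between floor_center's own z axis and vertical above 0.2 rad), for 0.1 s.
2. the floor section is pressed down and both clips have snapped over it (x of floor_center in the frame of stage_base above 0.006 m and angle between floor_center's own z axis and vertical below 0.14 rad and angle between floor_center's own y axis and vertical between 1.53 and 1.61 rad and z of floor_rear in the frame of stage_base below 0.0165 m and value of joint each of clip_left, clip_right below 0.0035 m), for 0.3 s.
At the end, for the whole second after the job is handed in: Floor section held down by both clips (front-to-back slope under 8 deg, sideways under 2.3 deg), within 4 mm of the rear wall, rear edge under the lip (within 4.5 mm of the opening's floor), clips under 3.5 mm out; block released, upright (within 8 deg) on the bench itself; both at rest (all of step 2 and height (world z) of block_center below 0.043 m and angle between block_center's own y axis and vertical below 0.15 rad and linear speed of each of sanding_block, floor_section below 0.02 m/s); the robot touches nothing.
It fails at once if the gripper or arm touches the floor section (contact force between any of the fingers, the arm and floor_section above 0.5 N).
It fails at once if the block is pressed on the floor section with more than 35 N (contact force between sanding_block and floor_section above 35 N).
It fails at once if the model stair is moved by more than 20 mm (distance of model_stair from where it was at the start of the episode above 0.02 m).
It fails at once if the paint bottle is moved by more than 20 mm (distance of paint_slate from where it was at the start of the episode above 0.02 m).
It fails at once if the jar is moved by more than 20 mm (distance of jar_bronze from where it was at the start of the episode above 0.02 m).
It also fails if it takes over 58 s, if anything falls off the work surface, if the arm or the gripper's body presses on something with over 40 N, if the wrist force passes 120 N, or if a joint passes its speed limit or range.

## Working session

There is one attempt and no reset: what is moved stays moved. The work goes in short steps, Python scripts to look and compute and a tool call to move; the robot and the scene stay as the last step left them, time stands still between calls to the robot, and variables do not carry over. Pictures are saved under pics/ and viewed, and the job is handed in when it is done.

Besides the shell and the picture viewer there is one more tool, called after ">>>" in YAML: its name, and indented under it one key for each argument. move_arm: Moves the arm, as the interface text tells. Its arguments: {"type":"object","properties":{"moves":{"type":"array","items":{"type":"array","items":{"type":"number"}}},"claw":{"type":"number"},"newtons":{"type":"number"}},"required":["moves"]}

```bash
ls; mkdir -p pics
python3 - <<'E'
from cell import env, read_camera, camera_info, job, models
import cv2, numpy as np
print(env.get_obs(), env.nose_length)
for n in ["side","top"]:
    p,d=read_camera(n); cv2.imwrite(f"pics/{n}0.png",p[:,:,::-1]); np.savez(f"/tmp/{n}0.npz",p=p,d=d,**camera_info(n))
    print(n,camera_info(n))
E
```

```text
pics
{'time_s': 0.0, 'qpos': array([-64.168201  ,  18.43915919,  -4.01621314,  83.17525223,
         1.29487111,  78.54062601,  -3.26069228]), 'joint_velocities': array([ 0.00405726, -0.06325762, -0.086919  , -0.04147931, -0.04884385,
        0.09377992,  0.02771064]), 'effort': array([-3.51343788e-04, -4.91284883e+01, -4.04369496e-01, -3.12531245e+01,
       -6.39478443e-02,  4.34904615e-02,  2.05965980e-04]), 'tool_pos': array([0.27473237, 0.5884163 , 0.19535746]), 'tool_rot': array([-9.01097976e+01, -5.43072291e-03, -2.50221075e+01]), 'force': array([0.86858382, 0.1967244 , 0.09831437]), 'wrist_torque': array([ 0.03075094, -0.00274334,  0.01254983]), 'grip_width': 0.08719596937906306} 0.011
side {'fx': 485.1143843454525, 'fy': 485.1143843454525, 'cx': 322.62304592794146, 'cy': 207.08590485805388, 'R': array([[-0.9996334 ,  0.0154822 , -0.0222117 ],
       [ 0.02652862,  0.39609393, -0.91782669],
       [-0.00541206, -0.91807946, -0.39635945]]), 't': array([0.53474624, 0.02045848, 1.40179237])}
top {'fx': 403.3467842406793, 'fy': 403.3467842406793, 'cx': 330.4382906583019, 'cy': 185.08437404295447, 'R': array([[ 0.00589097, -0.99991728,  0.01143332],
       [-0.9818563 , -0.0079509 , -0.18945972],
       [ 0.18953496, -0.01010978, -0.98182193]]), 't': array([0.12895225, 0.55142832, 1.06632939])}
```

View pics/side0.png

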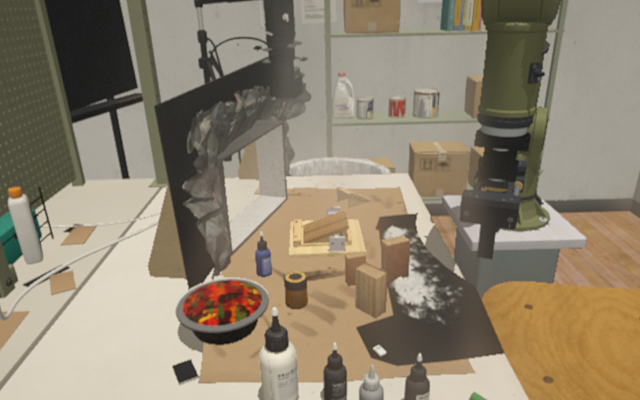

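View pics/top0.png

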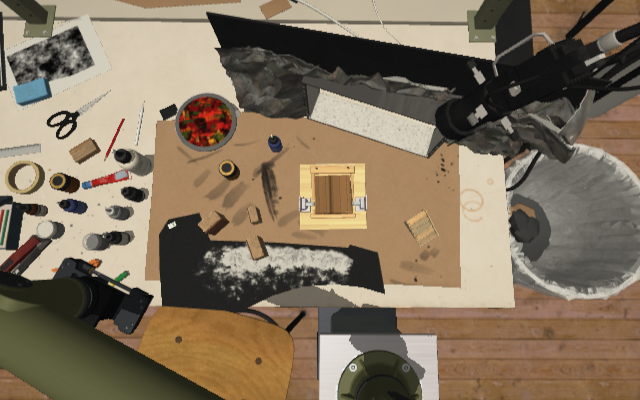

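Top view: stage at about (333,195), stair at (421,226), bottle (274,144), jar (229,170). Three wooden blocks stand at (252,214), (211,222) and (256,247), which are (355,268), (370,290) and (395,256) in the side view. Next I measure each of them.

```bash
cat > h.py <<'E'
import numpy as np, cv2
def load(n):
    z=np.load(f"/tmp/{n}.npz"); return {k:z[k] for k in z}
def cloud(c):
    d=c['d']; v,u=np.mgrid[0:d.shape[0],0:d.shape[1]]
    X=np.stack([(u-c['cx'])*d/c['fx'],(v-c['cy'])*d/c['fy'],d],-1)
    W=(X-c['t'])@c['R']; W[d<=0]=np.nan
    return W
E
python3 - <<'E'
from h import *
from cell import models, camera_info
for t in ["block_center","floor_center","stage_base","model_stair","jar_bronze","paint_slate"]:
  for cam in ["top","side"]:
    for r in models.spot_in(t,cam)[:4]:
        print(t,cam,round(r['score'],2),np.round(r['point'],3))
for n in ["top0","side0"]:
    c=load(n);W=cloud(c)
    im=c['p'][:,:,::-1]
    b=(190,270,160,220) if n=="top0" else (225,320,280,430)
    cv2.imwrite(f"pics/{n}_crop.png",cv2.resize(im[b[0]:b[1],b[2]-0:b[3]+ (60 if n=='top0' else 0)],None,fx=5,fy=5,interpolation=cv2.INTER_CUBIC))
    # stuff above table in block zone
    from scipy import ndimage
    m=(W[...,2]>0.02)&(W[...,2]<0.15)&(W[...,0]>0.33)&(W[...,0]<0.75)&(W[...,1]<0.45)&(W[...,1]>-0.3)
    l,k=ndimage.label(m)
    for i in range(1,k+1):
        q=l==i
        if q.sum()<25: continue
        P=W[q]; vv,uu=np.where(q)
        print(n,q.sum(),(int(uu.mean()),int(vv.mean())),P.min(0).round(3),P.max(0).round(3))
        zt=np.percentile(P[:,2],97); T=P[P[:,2]>zt-0.006]
        if len(T)>5: print("   top",zt.round(4),T.mean(0).round(4), cv2.minAreaRect((T[:,:2]*1000).astype(np.float32)))
E
```

```text
block_center top 0.85 [0.437 0.441 0.096]
block_center top 0.77 [0.46  0.337 0.071]
block_center top 0.72 [0.375 0.324 0.092]
block_center side 0.93 [0.472 0.353 0.051]
block_center side 0.89 [0.449 0.467 0.06 ]
block_center side 0.61 [0.382 0.343 0.057]
floor_center top 0.76 [0.524 0.128 0.043]
floor_center side 0.76 [0.529 0.144 0.043]
stage_base top 0.68 [0.515 0.125 0.011]
stage_base side 0.86 [0.521 0.185 0.011]
stage_base side 0.63 [0.475 0.353 0.054]
model_stair top 0.74 [ 0.436 -0.122  0.03 ]
model_stair side 0.86 [ 0.448 -0.105  0.021]
jar_bronze top 0.66 [0.59  0.414 0.063]
jar_bronze top 0.29 [0.514 0.125 0.012]
jar_bronze side 0.83 [0.598 0.437 0.046]
paint_slate top 0.53 [0.589 0.414 0.062]
paint_slate top 0.47 [0.664 0.291 0.061]
paint_slate top 0.29 [0.516 0.127 0.011]
paint_slate side 0.59 [0.674 0.307 0.045]
top0 118 (271, 114) [0.741 0.275 0.038] [0.75  0.328 0.101]
   top 0.0941 [0.7488 0.2924 0.0925] ((748.7103881835938, 297.7353515625), (41.53959274291992, 2.4670066833496094), 88.58372497558594)
top0 514 (225, 128) [0.652 0.391 0.05 ] [0.75  0.45  0.078]
   top 0
[... 3313 characters left out ...]
33, 38.871585845947266), 85.20507049560547)
side0 1685 (379, 260) [0.347 0.306 0.02 ] [0.49  0.45  0.099]
   top 0.0964 [0.4068 0.3728 0.0947] ((411.3460388183594, 379.4119567871094), (180.63185119628906, 55.432376861572266), 56.70218276977539)
side0 45 (228, 251) [0.745 0.288 0.046] [0.75  0.324 0.092]
side0 653 (295, 286) [0.573 0.398 0.02 ] [0.62  0.445 0.069]
   top 0.0673 [0.5964 0.4234 0.0653] ((596.2438354492188, 421.878173828125), (46.60376739501953, 45.19807815551758), 88.14270782470703)
side0 279 (240, 282) [0.657 0.399 0.055] [0.75  0.45  0.074]
   top 0.0724 [0.7242 0.4434 0.0711] ((722.7274780273438, 441.8811340332031), (16.12273406982422, 53.847145080566406), 89.90186309814453)
```

View pics/side0_crop.png

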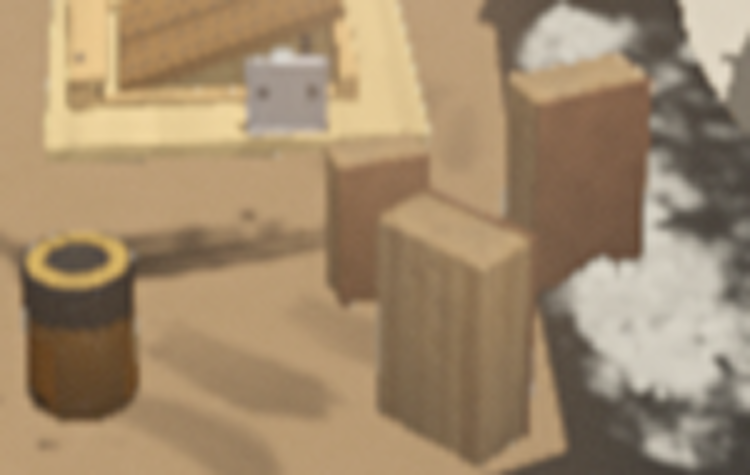

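Run:
```python
from h import *
for n in ["top0","side0"]:
    c=load(n);W=cloud(c)
    near=(abs(W[...,0]-0.53)<0.13)&(abs(W[...,1]-0.128)<0.13)
    for name,lo,hi in [("board",0.006,0.025),("lip",0.028,0.045)]:
        m=near&(W[...,2]>lo)&(W[...,2]<hi)
        if name=="lip": m&=(W[...,0]>0.575)
        P=W[m]; print(n,name,m.sum(),np.median(P[:,2]).round(4),cv2.minAreaRect((P[:,:2]*1000).astype(np.float32)),P.min(0).round(3),P.max(0).round(3))
    # clip housings
    for s,lo,hi in (("L",0.195,0.235),("R",0.02,0.062)):
        m=near&(W[...,2]>0.03)&(W[...,1]>lo)&(W[...,1]<hi)&(W[...,0]<0.58)
        P=W[m]
        if len(P): print(n,"housing",s,len(P),P.min(0).round(3),P.max(0).round(3),P.mean(0).round(3))
    # panel plane
    m=near&(W[...,2]>0.024)&(W[...,1]>0.085)&(W[...,1]<0.17)&(W[...,0]>0.47)&(W[...,0]<0.575)
    P=W[m]; A=np.c_[P[:,:2],np.ones(len(P))]
    for _ in range(4):
        s=np.linalg.lstsq(A,P[:,2],rcond=None)[0]; r=P[:,2]-A@s; k=abs(r)<0.004;P=P[k];A=A[k]
    print(n,"panel",len(P),s.round(4),"slope",np.degrees(np.arctan(np.hypot(*s[:2]))).round(2),"xmin",P[:,0].min().round(4),P[:,2].max().round(4),"yaw",np.degrees(np.arctan2(-s[1],-s[0])).round(2))
    im=c['p'][:,:,::-1]
    b=(150,240,280,390) if n=="top0" else (195,265,275,385)
    cv2.imwrite(f"pics/{n}_stage.png",cv2.resize(im[b[0]:b[1],b[2]:b[3]],None,fx=6,fy=6,interpolation=cv2.INTER_CUBIC))
```

```text
top0 board 2376 0.0126 ((527.3727416992188, 126.11812591552734), (257.6614685058594, 249.70252990722656), 88.33992767333984) [ 0.402 -0.001  0.006] [0.654 0.257 0.025]
top0 lip 339 0.0329 ((592.5579223632812, 126.9643783569336), (35.78026580810547, 122.38312530517578), 0.6673021912574768) [0.575 0.066 0.028] [0.611 0.188 0.039]
top0 housing L 89 [0.48  0.198 0.03 ] [0.52  0.22  0.055] [0.499 0.211 0.043]
top0 housing R 101 [0.483 0.034 0.03 ] [0.524 0.061 0.055] [0.502 0.044 0.042]
top0 panel 934 [-0.3439 -0.0037  0.224 ] slope 18.98 xmin 0.4712 0.0628 yaw 0.61
side0 board 1421 0.0119 ((529.6610107421875, 128.78759765625), (189.75953674316406, 196.22386169433594), 1.446669101715088) [0.433 0.032 0.006] [0.627 0.229 0.025]
side0 lip 188 0.0324 ((603.0595703125, 132.46670532226562), (20.909645080566406, 121.54306030273438), 1.3396919965744019) [0.591 0.072 0.028] [0.613 0.193 0.036]
side0 housing L 144 [0.483 0.214 0.03 ] [0.522 0.225 0.053] [0.503 0.219 0.042]
side0 housing R 91 [0.489 0.029 0.033] [0.525 0.053 0.054] [0.508 0.038 0.043]
side0 panel 476 [-0.3467 -0.0142  0.2272] slope 19.14 xmin 0.4735 0.0617 yaw 2.35
```

The block meant is the one at side (355,268) / top (252,214). It is about 42x24 mm and 71 mm tall; the other two are about 97–100 mm tall, and the crop confirms it is the smallest. I'll go above it and look with the wrist camera.

```bash
cat >> h.py <<'E'
from scipy.spatial.transform import Rotation as Ro
def Rw(rpy): return Ro.from_euler('xyz',rpy,degrees=True)
def plan(p,yaw,o=None,base=None):
    from cell import env
    o=o or env.get_obs()
    R=Rw(o['tool_rot']); T=Rw([-90,0,yaw])
    b=np.array(o['tool_pos'])
    return np.round(R.inv().apply(np.array(p)-b)*1000,1), np.round((R.inv()*T).as_rotvec(degrees=True),2)
E
python3 - <<'E'
from h import *
print(plan([0.467,0.344,0.20],17))
E
```

```text
(array([ 277.6,   -3.5, -140.8]), array([ -0.  , -42.03,   0.  ]))
```

>>> move_arm:
  moves:
    - [278, -4, -141, 0, -42, 0]
    - [278, -4, -141, 0, -42, 0]
    - [278, -4, -141, 0, -42, 0]
    - [278, -4, -141, 0, -42, 0]
    - [278, -4, -141, 0, -42, 0]
    - [278, -4, -141, 0, -42, 0]
    - [278, -4, -141, 0, -42, 0]
    - [278, -4, -141, 0, -42, 0]
    - [278, -4, -141, 0, -42, 0]
    - [278, -4, -141, 0, -42, 0]
    - [278, -4, -141, 0, -42, 0]
    - [278, -4, -141, 0, -42, 0]
    - [278, -4, -141, 0, -42, 0]
  claw: 56
  newtons: 50

```text
time_s: 1.78
tool_pos: [0.466, 0.3454, 0.2004]
tool_rot: [-90.0, 0.0, 17.2]
force: [-0.0, 0.7, -0.3]
grip_width: 0.056
```

Run:
```python
from h import *
from cell import env,read_camera,camera_info
o=env.get_obs();print(o['time_s'],o['tool_pos'],o['tool_rot'],o['force'],o['grip_width'])
ci=camera_info("wrist");p,d=read_camera("wrist");np.savez("/tmp/wrist1.npz",p=p,d=d,**ci)
cv2.imwrite("pics/wrist1.png",p[:,:,::-1])
c=load("wrist1");W=cloud(c)
m=(W[...,2]>0.062)&(W[...,2]<0.082)&(abs(W[...,0]-0.467)<0.035)&(abs(W[...,1]-0.344)<0.035)
P=W[m];print(m.sum());print(np.median(P[:,2]),cv2.minAreaRect((P[:,:2]*1000).astype(np.float32)) if m.sum()>5 else 0)
```

```text
1.7833 [0.46596393 0.3453584  0.20039813] [-8.99700987e+01  1.37685803e-02  1.71606346e+01] [-0.04816418  0.69695878 -0.33230874] 0.056035104220040245
1081
0.07027474135024628 ((466.0899353027344, 340.3691101074219), (42.78614807128906, 24.050134658813477), 16.662277221679688)
```

View pics/wrist1.png

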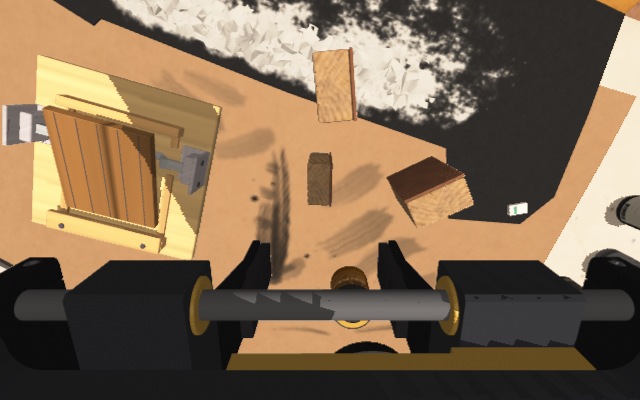

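Wrist view: the small block is at (319,180), with the taller ones at (334,85) and (430,190). It measures (466, 340) mm, yaw 16.7°.

Run:
```python
from h import *
print(plan([0.466,0.341,0.110],16.7),plan([0.466,0.341,0.050],16.7))
c=load("wrist1");W=cloud(c)
near=(abs(W[...,0]-0.53)<0.13)&(abs(W[...,1]-0.128)<0.13)
m=near&(W[...,2]>0.006)&(W[...,2]<0.02); P=W[m]; print(m.sum(),cv2.minAreaRect((P[:,:2]*1000).astype(np.float32)))
m=near&(W[...,2]>0.028)&(W[...,2]<0.045)&(W[...,0]>0.58);P=W[m];print(m.sum(),cv2.minAreaRect((P[:,:2]*1000).astype(np.float32)),P.min(0),P.max(0))
for lo,hi in ((0.19,0.235),(0.02,0.062)):
    m=near&(W[...,2]>0.03)&(W[...,1]>lo)&(W[...,1]<hi)&(W[...,0]<0.58);P=W[m]
    if len(P):print(len(P),P.min(0).round(3),P.max(0).round(3),P.mean(0).round(3))
m=near&(W[...,2]>0.024)&(W[...,1]>0.085)&(W[...,1]<0.17)&(W[...,0]>0.46)&(W[...,0]<0.575)
P=W[m]; A=np.c_[P[:,:2],np.ones(len(P))]
for _ in range(4):
    s=np.linalg.lstsq(A,P[:,2],rcond=None)[0]; r=P[:,2]-A@s; k=abs(r)<0.004;P=P[k];A=A[k]
print("panel",len(P),s.round(4),np.degrees(np.arctan(np.hypot(*s[:2]))).round(2),P.min(0).round(4),P.max(0).round(4),np.degrees(np.arctan2(-s[1],-s[0])).round(2))
```

```text
(array([-1.3, 90.4, -4. ]), array([-0.02,  0.44, -0.01])) (array([ -1.3, 150.4,  -4. ]), array([-0.02,  0.44, -0.01]))
14011 ((526.8133544921875, 124.45172119140625), (190.5974578857422, 191.5373077392578), 1.167872667312622)
2117 ((599.7156372070312, 125.99493408203125), (22.239543914794922, 126.19860076904297), 1.4820126295089722) [0.58793958 0.06299653 0.02800481] [0.61209276 0.18899437 0.03524387]
733 [0.479 0.19  0.03 ] [0.519 0.219 0.054] [0.499 0.21  0.042]
1408 [0.483 0.03  0.03 ] [0.524 0.06  0.053] [0.502 0.04  0.041]
panel 3174 [-0.3263 -0.0079  0.2146] 18.07 [0.5017 0.0851 0.0285] [0.5677 0.17   0.0492] 1.39
```

>>> move_arm:
  moves:
    - [-1, 40, -4, 0, 0.4, 0]
    - [-1, 80, -4, 0, 0.4, 0]
    - [-1, 110, -4, 0, 0.4, 0]
    - [-1, 130, -4, 0, 0.4, 0]
    - [-1, 142, -4, 0, 0.4, 0]
    - [-1, 150, -4, 0, 0.4, 0]
    - [-1, 150, -4, 0, 0.4, 0]
    - [-1, 150, -4, 0, 0.4, 0]

```text
time_s: 2.5
tool_pos: [0.4679, 0.3403, 0.0514]
tool_rot: [-90.0, -0.1, 16.6]
force: [0.3, -0.3, 0.3]
grip_width: 0.0559
```

>>> move_arm:
  moves:
    - [0, 0, 0, 0, 0, 0]
    - [0, 0, 0, 0, 0, 0]
    - [0, 0, 0, 0, 0, 0]
    - [0, 0, 0, 0, 0, 0]
    - [0, 0, 0, 0, 0, 0]
    - [0, 0, 0, 0, 0, 0]
    - [0, 0, 0, 0, 0, 0]
    - [0, 0, 0, 0, 0, 0]
  claw: 0
  newtons: 50

```text
time_s: 3.17
tool_pos: [0.4675, 0.3395, 0.0505]
tool_rot: [-90.0, -0.0, 16.6]
force: [-0.6, 0.2, 0.1]
grip_width: 0.0105
```

Opening is 10.5 mm, less than the block's 24 mm, so I'll look before going on.

Run:
```python
from h import *
from cell import env,read_camera,camera_info
o=env.get_obs();print(o['time_s'],o['tool_pos'],o['force'],o['grip_width'])
for n in ("wrist","side"):
    ci=camera_info(n);p,d=read_camera(n);np.savez(f"/tmp/{n}2.npz",p=p,d=d,**ci)
    im=p[:,:,::-1]
    if n=="side": im=cv2.resize(im[190:330,270:450],None,fx=4,fy=4,interpolation=cv2.INTER_CUBIC)
    cv2.imwrite(f"pics/{n}2.png",im)
```

```text
3.1667 [0.46746468 0.33951045 0.05047673] [-0.62992184  0.1943911   0.11329526] 0.01047127911969021
```

View pics/wrist2.png

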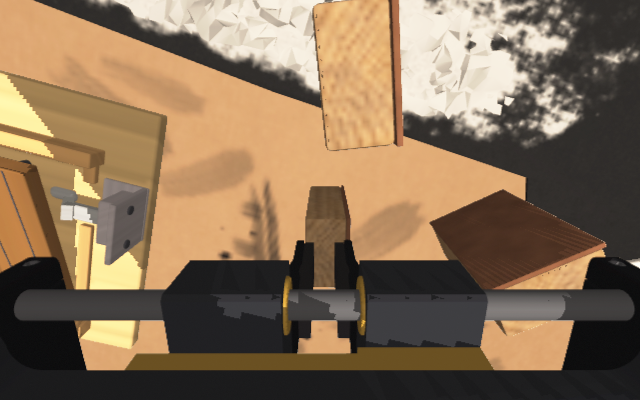

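View pics/side2.png

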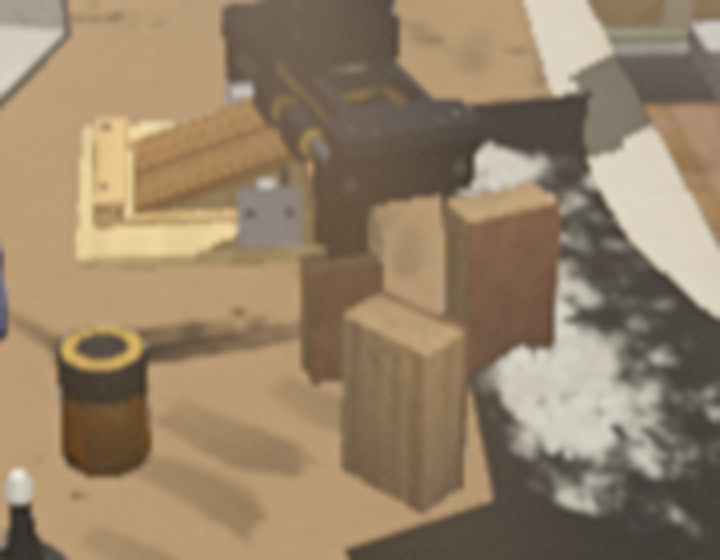

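Run:
```python
from h import *
from cell import env,read_camera,camera_info
for n in ("wrist2","side2"):
    c=load(n);W=cloud(c)
    for zlo,zhi in ((0.064,0.078),(0.02,0.06)):
        m=(W[...,2]>zlo)&(W[...,2]<zhi)&(abs(W[...,0]-0.46)<0.05)&(abs(W[...,1]-0.34)<0.05)
        from scipy import ndimage
        l,k=ndimage.label(m)
        for i in range(1,k+1):
            q=l==i
            if q.sum()<40: continue
            P=W[q];vv,uu=np.where(q);print(n,zlo,q.sum(),(uu.mean().round(),vv.mean().round()),cv2.minAreaRect((P[:,:2]*1000).astype(np.float32)),P.min(0).round(3),P.max(0).round(3))
c=load("wrist2");W=cloud(c)
for u,v in ((328,200),(328,225),(328,245),(328,270),(300,250),(348,250),(300,290),(348,320)): print(u,v,W[v,u].round(3))
print(-c['R'].T@c['t'], c['R'])
```

```text
wrist2 0.064 2164 (np.float64(326.0), np.float64(243.0)) ((465.5938720703125, 340.18670654296875), (42.39558029174805, 24.13026237487793), 16.70888328552246) [0.442 0.323 0.064] [0.487 0.35  0.078]
wrist2 0.02 764 (np.float64(327.0), np.float64(202.0)) ((446.9501647949219, 334.5588073730469), (3.2580511569976807, 24.235553741455078), 16.794889450073242) [0.442 0.323 0.02 ] [0.451 0.346 0.06 ]
side2 0.064 129 (np.float64(354.0), np.float64(257.0)) ((468.7652893066406, 345.027099609375), (43.340576171875, 24.3270263671875), 11.28279972076416) [0.447 0.333 0.064] [0.49  0.359 0.077]
side2 0.02 213 (np.float64(352.0), np.float64(268.0)) ((469.4126892089844, 353.6358947753906), (19.686614990234375, 43.78425598144531), 82.91497802734375) [0.447 0.341 0.02 ] [0.49  0.362 0.06 ]
328 200 [0.446 0.335 0.038]
328 225 [0.45  0.336 0.069]
328 245 [0.461 0.339 0.07 ]
328 270 [0.475 0.343 0.07 ]
300 250 [0.459 0.324 0.09 ]
348 250 [0.452 0.346 0.09 ]
300 290 [0.437 0.323 0.159]
348 320 [0.439 0.337 0.163]
[0.38764092 0.31483113 0.23875655] [[-0.2848618   0.95856804  0.00103256]
 [ 0.91532554  0.27169104  0.29725939]
 [ 0.28466281  0.08562297 -0.9547962 ]]
```

Run:
```python
from h import *
c=load("wrist2");W=cloud(c)
for v in range(236,345,9): print(v,[ (u,*(W[v,u]*1000).round().astype(int)) for u in (294,300,305,310,328,340,346,352,356)])
im=c['p'][:,:,::-1]; cv2.imwrite("pics/w2c.png",cv2.resize(im[180:350,240:420],None,fx=4,fy=3.5,interpolation=cv2.INTER_CUBIC))
c=load("side2");W=cloud(c)
for v in range(225,275,5): print(v,[ (u,*(W[v,u]*1000).round().astype(int)) for u in (350,355,360)])
```

```text
236 [(294, np.int64(491), np.int64(322), np.int64(2)), (300, np.int64(490), np.int64(327), np.int64(0)), (305, np.int64(460), np.int64(326), np.int64(68)), (310, np.int64(458), np.int64(328), np.int64(70)), (328, np.int64(456), np.int64(338), np.int64(70)), (340, np.int64(454), np.int64(344), np.int64(70)), (346, np.int64(453), np.int64(347), np.int64(70)), (352, np.int64(479), np.int64(364), np.int64(0)), (356, np.int64(478), np.int64(367), np.int64(0))]
245 [(294, np.int64(498), np.int64(324), np.int64(0)), (300, np.int64(458), np.int64(324), np.int64(85)), (305, np.int64(459), np.int64(326), np.int64(81)), (310, np.int64(458), np.int64(329), np.int64(81)), (328, np.int64(461), np.int64(339), np.int64(70)), (340, np.int64(455), np.int64(343), np.int64(80)), (346, np.int64(452), np.int64(346), np.int64(84)), (352, np.int64(451), np.int64(348), np.int64(84)), (356, np.int64(485), np.int64(370), np.int64(0))]
254 [(294, np.int64(460), np.int64(322), np.int64(93)), (300, np.int64(459), np.int64(325), np.int64(93)), (305, np.int64(459), np.int64(327), np.int64(91)), (310, np.int64(459),
[... 5997 characters left out ...]
64(85))]
255 [(350, np.int64(479), np.int64(343), np.int64(70)), (355, np.int64(468), np.int64(345), np.int64(71)), (360, np.int64(457), np.int64(344), np.int64(70))]
260 [(350, np.int64(480), np.int64(358), np.int64(66)), (355, np.int64(469), np.int64(351), np.int64(62)), (360, np.int64(458), np.int64(352), np.int64(62))]
265 [(350, np.int64(480), np.int64(358), np.int64(54)), (355, np.int64(469), np.int64(353), np.int64(51)), (360, np.int64(458), np.int64(354), np.int64(51))]
270 [(350, np.int64(480), np.int64(358), np.int64(42)), (355, np.int64(476), np.int64(441), np.int64(91)), (360, np.int64(466), np.int64(448), np.int64(95))]<stdin>:3: RuntimeWarning: invalid value encountered in cast
```

View pics/w2c.png

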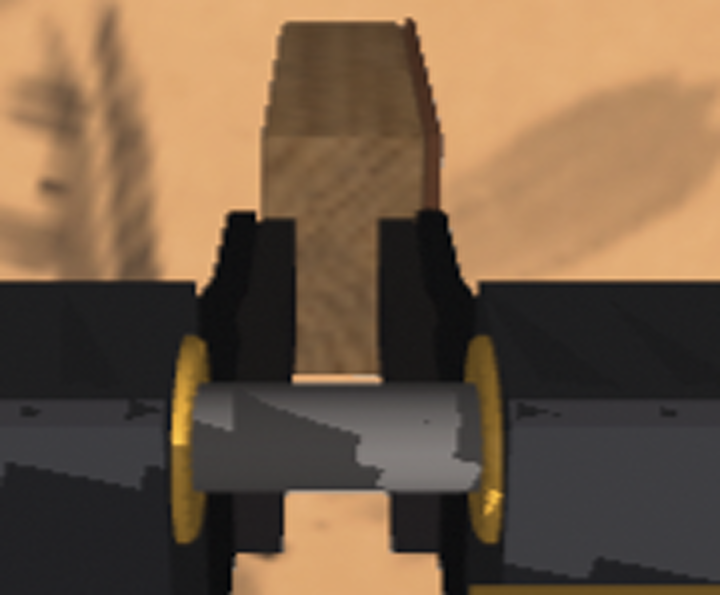

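```bash
python3 - <<'E' 2>/dev/null
from h import *
c=load("wrist1");W=cloud(c)
for v in range(236,270,3): print(v,[ (u,*(W[v,u]*1000).round().astype(int).tolist()) for u in (252,256,260,264,268,382,386,390)])
E
```

```text
236 [(252, 570, 285, 1), (256, 569, 289, 0), (260, 567, 294, 0), (264, 566, 299, 0), (268, 564, 303, 0), (382, 523, 437, 1), (386, 521, 442, 1), (390, 520, 447, 2)]
239 [(252, 574, 286, 0), (256, 573, 290, 0), (260, 571, 295, 1), (264, 570, 300, 0), (268, 568, 304, 0), (382, 526, 439, 1), (386, 525, 444, 1), (390, 524, 448, 1)]
242 [(252, 464, 306, 231), (256, 464, 308, 230), (260, 575, 296, 1), (264, 465, 312, 227), (268, 465, 314, 225), (382, 447, 370, 227), (386, 446, 372, 227), (390, 444, 373, 230)]
245 [(252, 464, 307, 234), (256, 464, 309, 233), (260, 465, 310, 230), (264, 465, 312, 229), (268, 464, 314, 231), (382, 447, 370, 230), (386, 446, 372, 230), (390, 444, 372, 233)]
248 [(252, 464, 308, 238), (256, 464, 309, 236), (260, 465, 311, 234), (264, 464, 313, 233), (268, 465, 315, 231), (382, 447, 369, 234), (386, 446, 371, 233), (390, 445, 372, 235)]
251 [(252, 464, 308, 241), (256, 465, 310, 238), (260, 465, 312, 237), (264, 464, 314, 238), (268, 466, 315, 232), (382, 447, 368, 237), (386, 447, 371, 237), (390, 446, 372, 238)]
254 [(252, 464, 309, 244), (256, 465, 310, 241),
[... 337 characters left out ...]
8), (256, 464, 312, 247), (260, 464, 313, 246), (264, 465, 315, 244), (268, 470, 317, 234), (382, 450, 369, 242), (386, 447, 369, 246), (390, 446, 370, 248)]
263 [(252, 465, 310, 250), (256, 464, 312, 250), (260, 464, 314, 250), (264, 467, 315, 243), (268, 472, 317, 234), (382, 451, 369, 241), (386, 447, 368, 250), (390, 447, 370, 249)]
266 [(252, 465, 311, 253), (256, 465, 313, 252), (260, 464, 314, 252), (264, 468, 316, 244), (268, 473, 317, 234), (382, 453, 370, 242), (386, 448, 368, 251), (390, 447, 369, 253)]
269 [(252, 464, 311, 256), (256, 464, 313, 256), (260, 466, 315, 252), (264, 469, 316, 245), (268, 474, 318, 235), (382, 454, 370, 242), (386, 450, 369, 251), (390, 447, 369, 256)]
```

The fingers are closed above the block. In both wrist clouds the fingertips sit about 26 mm above the reported TCP, where the tool description puts them 11 mm below it. The block hasn't moved. I'll reopen, go lower in small steps watching the force, and take the real heights from contact and the block itself.

>>> move_arm:
  moves:
    - [-2, -6, 0, 0, 0, 0]
    - [-2, -6, 0, 0, 0, 0]
    - [-2, -6, 0, 0, 0, 0]
    - [-2, -6, 0, 0, 0, 0]
    - [-2, -6, 0, 0, 0, 0]
    - [-2, -6, 0, 0, 0, 0]
    - [-2, -6, 0, 0, 0, 0]
    - [-2, -6, 0, 0, 0, 0]
    - [-2, 4, 0, 0, 0, 0]
    - [-2, 12, 0, 0, 0, 0]
    - [-2, 12, 0, 0, 0, 0]
  claw: 56

```text
time_s: 4.18
tool_pos: [0.464, 0.3377, 0.0359]
tool_rot: [-90.1, 0.2, 16.6]
force: [-0.5, 0.4, -0.2]
grip_width: 0.0554
```

>>> move_arm:
  moves:
    - [0, 6, 0, 0, 0, 0]
    - [0, 12, 0, 0, 0, 0]
    - [0, 18, 0, 0, 0, 0]
    - [0, 22, 0, 0, 0, 0]
    - [0, 24, 0, 0, 0, 0]
    - [0, 24, 0, 0, 0, 0]

```text
time_s: 4.68
tool_pos: [0.4652, 0.3386, 0.0138]
tool_rot: [-90.0, 0.1, 16.6]
force: [-0.8, 0.4, 0.2]
grip_width: 0.0564
```

Run:
```python
from h import *
from cell import env,read_camera,camera_info
o=env.get_obs();print(o['time_s'],o['tool_pos'],o['force'],o['grip_width'])
for n in ("wrist","side"):
    ci=camera_info(n);p,d=read_camera(n);np.savez(f"/tmp/{n}3.npz",p=p,d=d,**ci)
    im=p[:,:,::-1]
    if n=="side": im=cv2.resize(im[190:330,270:450],None,fx=4,fy=4,interpolation=cv2.INTER_CUBIC)
    cv2.imwrite(f"pics/{n}3.png",im)
```

```text
4.6833 [0.465212   0.33862609 0.01375825] [-0.79349963  0.43432963  0.20792442] 0.056414585601497015
```

View pics/side3.png

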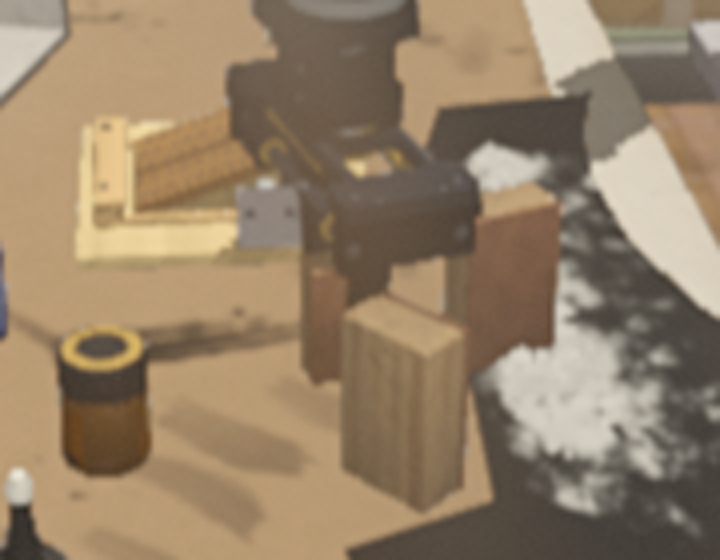

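View pics/wrist3.png

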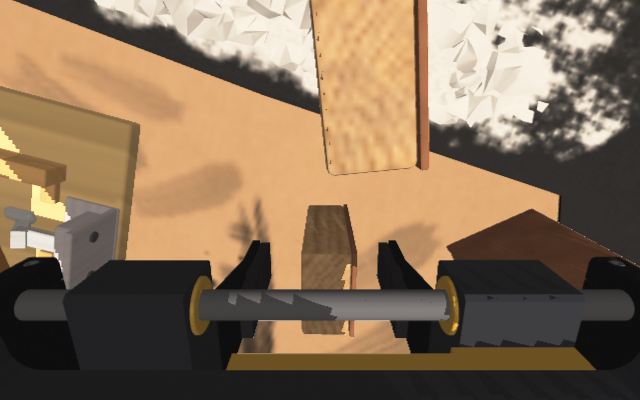

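The fingers now straddle the block, which is at (326,265) in the wrist view with the fingers at columns 270 and 380. Closing.

>>> move_arm:
  moves:
    - [0, 0, 0, 0, 0, 0]
    - [0, 0, 0, 0, 0, 0]
    - [0, 0, 0, 0, 0, 0]
    - [0, 0, 0, 0, 0, 0]
    - [0, 0, 0, 0, 0, 0]
    - [0, 0, 0, 0, 0, 0]
    - [0, 0, 0, 0, 0, 0]
  claw: 0
  newtons: 55

```text
time_s: 5.37
tool_pos: [0.4656, 0.339, 0.0146]
tool_rot: [-90.0, -0.0, 16.6]
force: [0.4, 0.0, 0.8]
grip_width: 0.0237
```

Gripped at 23.7 mm, so the block bottom's height is TCP z − 14.6 mm. Lifting, then moving to a pose in front of the panel.

```bash
cat >> h.py <<'E'
S0=np.array([0.527,0.1255]); SY=1.2; OFF=0.0146
def st(x,y=0,zb=0.0):  # stage xy mm, block bottom height mm -> TCP world
    a=np.radians(SY); return np.array([S0[0]+(x*np.cos(a)-y*np.sin(a))/1000,S0[1]+(x*np.sin(a)+y*np.cos(a))/1000,zb/1000+OFF])
def ins(p):
    a=np.radians(SY); d=(np.array(p[:2])-S0)*1000
    return np.round([d[0]*np.cos(a)+d[1]*np.sin(a),-d[0]*np.sin(a)+d[1]*np.cos(a),(p[2]-OFF)*1000],1)
E
python3 - <<'E'
from h import *
from cell import env
o=env.get_obs();print(o['tool_pos'],ins(o['tool_pos']),plan(st(-84,0,115),SY-90))
E
```

```text
[0.46560259 0.33900118 0.01457925] [-56.9 214.7  -0. ] (array([ -83. , -115.1, -199.9]), array([-2.0000e-02,  1.0538e+02,  0.0000e+00]))
```

>>> move_arm:
  moves:
    - [0, -40, 0, 0, 0, 0]
    - [0, -80, 0, 0, 0, 0]
    - [0, -115, 0, 0, 0, 0]
    - [-8, -115, -20, 0, 7, 0]
    - [-16, -115, -40, 0, 14, 0]
    - [-24, -115, -60, 0, 21, 0]
    - [-32, -115, -80, 0, 28, 0]
    - [-40, -115, -100, 0, 35, 0]
    - [-48, -115, -120, 0, 42, 0]
    - [-56, -115, -140, 0, 49, 0]
    - [-64, -115, -160, 0, 56, 0]
    - [-72, -115, -180, 0, 63, 0]
    - [-83, -115, -200, 0, 70, 0]
    - [-83, -115, -200, 0, 77, 0]
    - [-83, -115, -200, 0, 84, 0]
    - [-83, -115, -200, 0, 91, 0]
    - [-83, -115, -200, 0, 98, 0]
    - [-83, -115, -200, 0, 105.4, 0]
    - [-83, -115, -200, 0, 105.4, 0]
    - [-83, -115, -200, 0, 105.4, 0]

```text
time_s: 7.03
tool_pos: [0.4429, 0.1235, 0.1294]
tool_rot: [-90.0, -0.0, -88.6]
force: [-0.1, 0.0, -1.0]
grip_width: 0.0239
```

Run:
```python
from h import *
from cell import env,read_camera,camera_info
o=env.get_obs();print(o['time_s'],o['tool_pos'],o['tool_rot'],ins(o['tool_pos']),o['force'],o['grip_width'])
print(plan(st(-84,0,80),SY-90),plan(st(-84,0,43),SY-90))
for n in ("wrist","top","side"):
    ci=camera_info(n);p,d=read_camera(n);np.savez(f"/tmp/{n}4.npz",p=p,d=d,**ci)
    im=p[:,:,::-1]
    if n=="side": im=cv2.resize(im[150:290,250:430],None,fx=4,fy=4,interpolation=cv2.INTER_CUBIC)
    cv2.imwrite(f"pics/{n}4.png",im)
c=load("wrist4");W=cloud(c)
near=(abs(W[...,0]-0.53)<0.13)&(abs(W[...,1]-0.128)<0.13)
for a,b in ((0.006,0.02),):
  m=near&(W[...,2]>a)&(W[...,2]<b); P=W[m]; print(m.sum(),cv2.minAreaRect((P[:,:2]*1000).astype(np.float32)))
m=near&(W[...,2]>0.024)&(W[...,1]>0.085)&(W[...,1]<0.17)&(W[...,0]>0.46)&(W[...,0]<0.575)
P=W[m]; A=np.c_[P[:,:2],np.ones(len(P))]
for _ in range(4):
    s=np.linalg.lstsq(A,P[:,2],rcond=None)[0]; r=P[:,2]-A@s; k=abs(r)<0.004;P=P[k];A=A[k]
print("panel",len(P),s.round(4),np.degrees(np.arctan(np.hypot(*s[:2]))).round(2),P.min(0).round(4),P.max(0).round(4))
```

```text
7.0333 [0.44293108 0.12347184 0.12939236] [-9.00051828e+01 -1.96486155e-03 -8.86442477e+01] [-84.1  -0.3 114.8] [-0.05274949  0.02543552 -0.97564493] 0.023933547410308707
(array([-0.3, 34.8,  0.1]), array([0.01, 0.16, 0.  ])) (array([-0.3, 71.8,  0.1]), array([0.01, 0.16, 0.  ]))
14879 ((526.489990234375, 125.98959350585938), (190.0030059814453, 187.39515686035156), 0.955459475517273)
panel 1899 [-1.1629  2.3868  0.4171] 69.36 [0.46   0.085  0.0245] [0.5748 0.1621 0.2505]
```

View pics/wrist4.png

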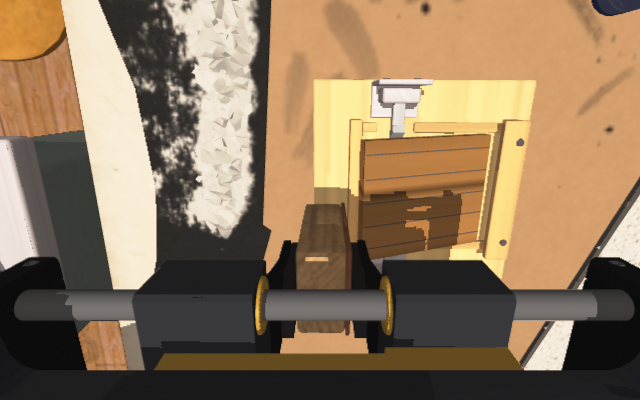

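View pics/side4.png

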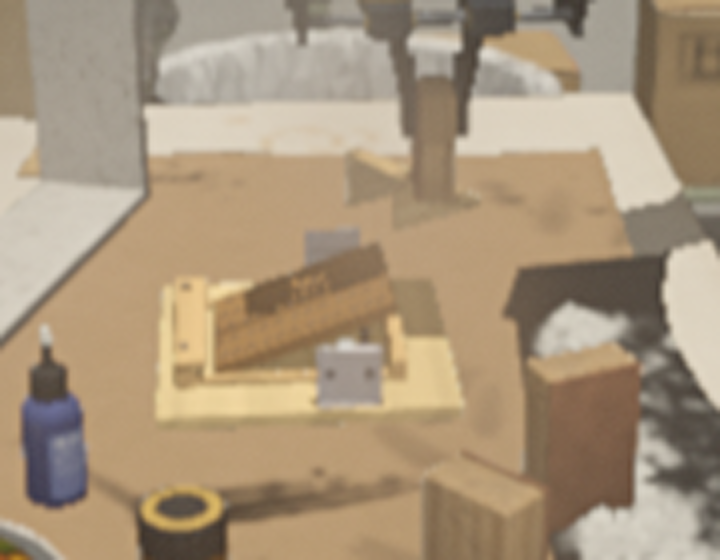

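Side crop: the block is held upright at (433,140) and the panel is still tilted. The stage pose agrees with the earlier fix. Lowering the block in front of the panel edge.

>>> move_arm:
  moves:
    - [0, 20, 0, 0, 0, 0]
    - [0, 40, 0, 0, 0, 0]
    - [0, 58, 0, 0, 0, 0]
    - [0, 68, 0, 0, 0, 0]
    - [0, 72, 0, 0, 0, 0]
    - [0, 72, 0, 0, 0, 0]
    - [0, 72, 4, 0, 0, 0]
    - [0, 72, 4, 0, 0, 0]

```text
time_s: 7.85
tool_pos: [0.4489, 0.124, 0.0587]
tool_rot: [-89.8, 0.1, -88.8]
force: [0.8, 0.4, -1.0]
grip_width: 0.0236
```

Run:
```python
from h import *
from cell import env,read_camera,camera_info
o=env.get_obs();print(o['time_s'],ins(o['tool_pos']),o['tool_rot'],o['force'],o['wrist_torque'])
for n in ("side",):
    ci=camera_info(n);p,d=read_camera(n);np.savez(f"/tmp/{n}5.npz",p=p,d=d,**ci)
    im=p[:,:,::-1]
    im=cv2.resize(im[170:280,270:400],None,fx=6,fy=5,interpolation=cv2.INTER_CUBIC)
    cv2.imwrite(f"pics/{n}5.png",im)
```

```text
7.85 [-78.2   0.2  44.1] [-8.98339534e+01  5.15813633e-02 -8.88166768e+01] [ 0.75553187  0.41605537 -0.98730142] [-0.05734099  0.01154062  0.0025882 ]
```

View pics/side5.png

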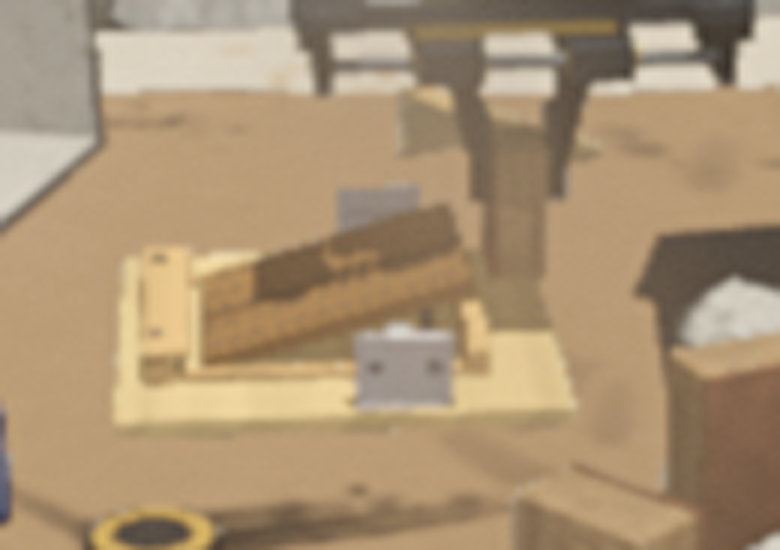

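>>> move_arm:
  moves:
    - [0, 0, 1, 0, 0, 0]
    - [0, 0, 2, 0, 0, 0]
    - [0, 0, 3, 0, 0, 0]
    - [0, 0, 4, 0, 0, 0]
    - [0, 0, 5, 0, 0, 0]
    - [0, 0, 6, 0, 0, 0]
    - [0, 0, 7, 0, 0, 0]
    - [0, 0, 8, 0, 0, 0]
    - [0, 0, 8, 0, 0, 0]
    - [0, 0, 8, 0, 0, 0]

```text
time_s: 8.73
tool_pos: [0.4551, 0.1238, 0.0575]
tool_rot: [-90.0, 0.0, -88.8]
force: [0.2, -0.4, -1.4]
grip_width: 0.0241
```

>>> move_arm:
  moves:
    - [0, 0, 1, 0, 0, 0]
    - [0, 0, 2, 0, 0, 0]
    - [0, 0, 3, 0, 0, 0]
    - [0, 0, 4, 0, 0, 0]
    - [0, 0, 5, 0, 0, 0]
    - [0, 0, 5, 0, 0, 0]
    - [0, 0, 5, 0, 0, 0]

```text
time_s: 9.32
tool_pos: [0.46, 0.1239, 0.0574]
tool_rot: [-90.0, -0.0, -88.8]
force: [0.3, -0.1, -0.6]
grip_width: 0.0241
```

```bash
cat > look.py <<'E'
import sys
from h import *
from cell import env,read_camera,camera_info
k=sys.argv[1]
o=env.get_obs();print(o['time_s'],ins(o['tool_pos']),o['tool_rot'].round(2),o['force'].round(2),o['wrist_torque'].round(3),o['grip_width'])
n="side"
ci=camera_info(n);p,d=read_camera(n);np.savez(f"/tmp/{n}{k}.npz",p=p,d=d,**ci)
im=p[:,:,::-1]
cv2.imwrite(f"pics/{n}{k}.png",cv2.resize(im[170:280,270:400],None,fx=6,fy=5,interpolation=cv2.INTER_CUBIC))
c=load(n+k);W=cloud(c)
m=(W[...,2]>0.02)&(W[...,1]>0.10)&(W[...,1]<0.17)&(W[...,0]>0.47)&(W[...,0]<0.58)
P=W[m]; A=np.c_[P[:,:2],np.ones(len(P))]
P0=P
for t in (0.01,0.006,0.004,0.003,0.003):
    s=np.linalg.lstsq(A,P[:,2],rcond=None)[0]; r=P[:,2]-A@s; q=abs(r)<t;P=P[q];A=A[q]
print("panel",len(P0),len(P),s.round(4),"slope",np.degrees(np.arctan(s[:2])).round(2),P.min(0).round(4),P.max(0).round(4))
E
python3 look.py 6
```

```text
9.3167 [-67.   -0.2  42.8] [-90.01  -0.   -88.83] [ 0.31 -0.13 -0.58] [-0.046  0.154 -0.004] 0.02405232095404578
panel 2676 47 [-2.5633 -0.7255  1.6265] slope [-68.69 -35.96] [0.4711 0.1033 0.0233] [0.5794 0.1679 0.3068]
```

```bash
sed -i 's/m=(W\[...,2\]>0.02)/m=(W[...,2]>0.02)\&(W[...,2]<0.068)/' look.py; python3 look.py 7
```

```text
9.3667 [-67.   -0.2  42.8] [-90.    -0.   -88.82] [-0.41 -0.58 -1.78] [-0.145  0.121 -0.017] 0.023705314274731763
panel 534 482 [-0.3477 -0.0052  0.2271] slope [-19.17  -0.3 ] [0.4706 0.1002 0.0226] [0.5799 0.1699 0.064 ]
```

View pics/side7.png

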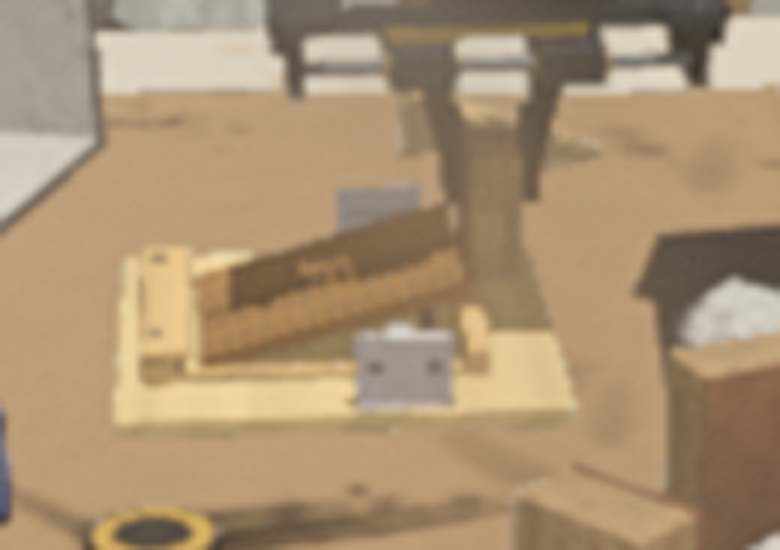

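The block face has just met the panel front, at (460,250) in the crop. Pushing on in small steps, watching the x force.

>>> move_arm:
  moves:
    - [0, 0, 1, 0, 0, 0]
    - [0, 0, 2, 0, 0, 0]
    - [0, 0, 3, 0, 0, 0]
    - [0, 0, 4, 0, 0, 0]
    - [0, 0, 5, 0, 0, 0]
    - [0, 0, 6, 0, 0, 0]
    - [0, 0, 7, 0, 0, 0]
    - [0, 0, 8, 0, 0, 0]
    - [0, 0, 8, 0, 0, 0]
    - [0, 0, 8, 0, 0, 0]

```text
time_s: 10.25
tool_pos: [0.4683, 0.1241, 0.0575]
tool_rot: [-90.0, 0.0, -88.8]
force: [-1.0, -0.6, -0.5]
grip_width: 0.024
```

```bash
python3 look.py 8
```

```text
10.25 [-58.7  -0.2  42.9] [-89.97   0.   -88.83] [-1.04 -0.61 -0.53] [-0.101  0.119 -0.019] 0.02395906996731191
panel 521 446 [-0.3117 -0.0053  0.2091] slope [-17.31  -0.3 ] [0.4706 0.1001 0.0259] [0.5799 0.1699 0.0624]
```

>>> move_arm:
  moves:
    - [0, 0, 1, 0, 0, 0]
    - [0, 0, 2, 0, 0, 0]
    - [0, 0, 2, 0, 0, 0]
    - [0, 0, 2, 0, 0, 0]

```text
time_s: 10.63
tool_pos: [0.4687, 0.124, 0.057]
tool_rot: [-90.2, -0.0, -88.8]
force: [-4.3, 0.4, 0.8]
grip_width: 0.0238
```

>>> move_arm:
  moves:
    - [0, 0, 1, 0, 0, 0]
    - [0, 0, 2, 0, 0, 0]
    - [0, 0, 2, 0, 0, 0]
    - [0, 0, 2, 0, 0, 0]

```text
time_s: 10.97
tool_pos: [0.4688, 0.124, 0.0566]
tool_rot: [-90.4, -0.0, -88.8]
force: [-8.5, -0.3, 3.3]
grip_width: 0.024
```

```bash
python3 look.py 9
```

```text
10.9667 [-58.2  -0.3  42. ] [-9.038e+01 -4.000e-02 -8.881e+01] [-8.52 -0.25  3.28] [-0.141  2.384 -0.009] 0.024045424949608065
panel 526 445 [-0.3123 -0.0053  0.2093] slope [-17.35  -0.3 ] [0.4707 0.1001 0.026 ] [0.58   0.1699 0.0613]
```

View pics/side9.png

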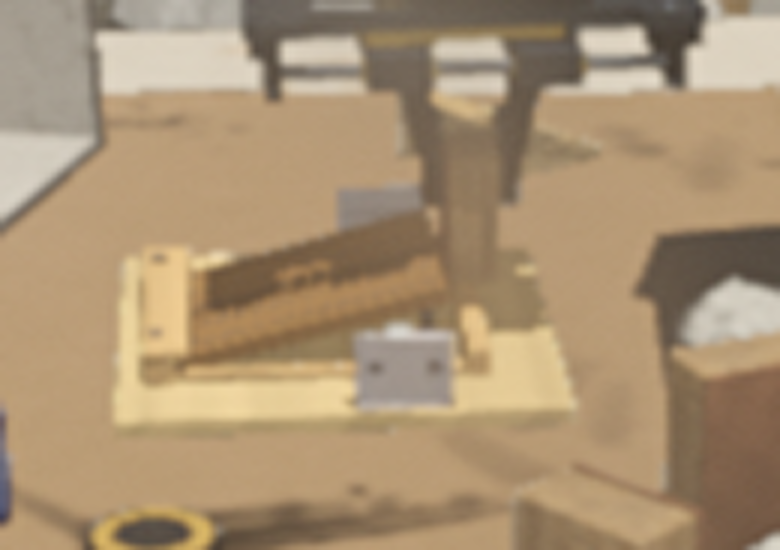

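Butted: the force rose from 1 to 8.5 N with only 0.5 mm of motion. The panel is against the wall with its slope still about 17°. Backing off, lifting, and moving over the panel between the clips.

>>> move_arm:
  moves:
    - [0, 0, -6, 0, 0, 0]
    - [0, 0, -14, 0, 0, 0]
    - [0, -20, -16, 0, 0, 0]
    - [0, -40, -16, 0, 0, 0]
    - [0, -48, -16, 0, 0, 0]
    - [0, -48, -16, 0, 0, 0]
    - [0, -48, -16, 0, 0, 0]

```text
time_s: 11.6
tool_pos: [0.4567, 0.124, 0.1057]
tool_rot: [-89.9, 0.0, -88.8]
force: [0.4, -0.7, -0.7]
grip_width: 0.0241
```

```bash
python3 look.py 10
python3 - <<'E'
from h import *
print(plan(st(-21,0,80),SY-90))
E
```

```text
11.6 [-70.3  -0.1  91.1] [-8.988e+01  4.000e-02 -8.883e+01] [ 0.44 -0.75 -0.72] [-0.084  0.082 -0.028] 0.02407773408026789
panel 491 439 [-0.3129 -0.0117  0.2106] slope [-17.37  -0.67] [0.4847 0.1002 0.0267] [0.58  0.17  0.058]
(array([-0.3, 10.3, 50.1]), array([-0.01, -0.03,  0.  ]))
```

View pics/side10.png

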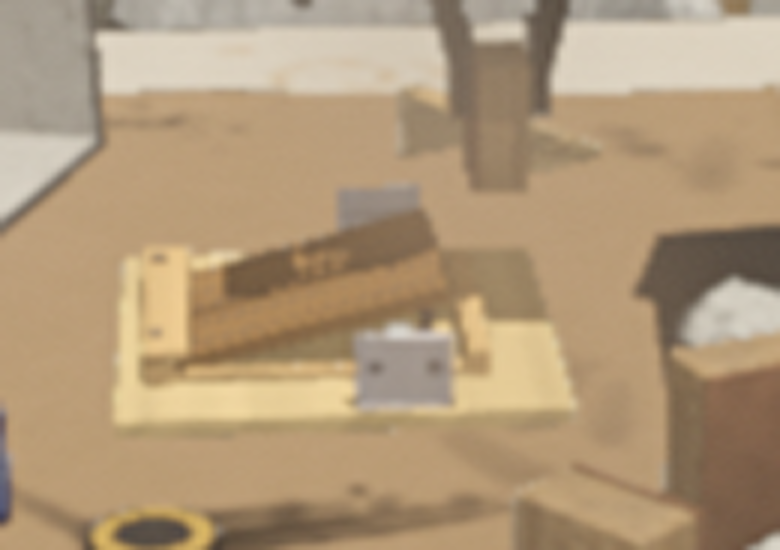

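>>> move_arm:
  moves:
    - [0, 0, 14, 0, 0, 0]
    - [0, 0, 30, 0, 0, 0]
    - [0, 0, 44, 0, 0, 0]
    - [0, 0, 50, 0, 0, 0]
    - [0, 0, 50, 0, 0, 0]
    - [0, 10, 50, 0, 0, 0]
    - [0, 20, 50, 0, 0, 0]
    - [0, 26, 50, 0, 0, 0]
    - [0, 26, 50, 0, 0, 0]
    - [0, 26, 50, 0, 0, 0]

```text
time_s: 12.48
tool_pos: [0.505, 0.1247, 0.0786]
tool_rot: [-90.1, -0.0, -88.8]
force: [0.1, -0.8, -0.7]
grip_width: 0.0238
```

```bash
python3 look.py 11
```

```text
12.4833 [-22.   -0.3  64. ] [-9.009e+01 -2.000e-02 -8.882e+01] [ 0.09 -0.77 -0.7 ] [-0.064  0.032  0.018] 0.023826757708964013
panel 481 415 [-0.3154 -0.0028  0.2107] slope [-17.51  -0.16] [0.4841 0.1    0.0268] [0.5799 0.17   0.0581]
```

View pics/side11.png

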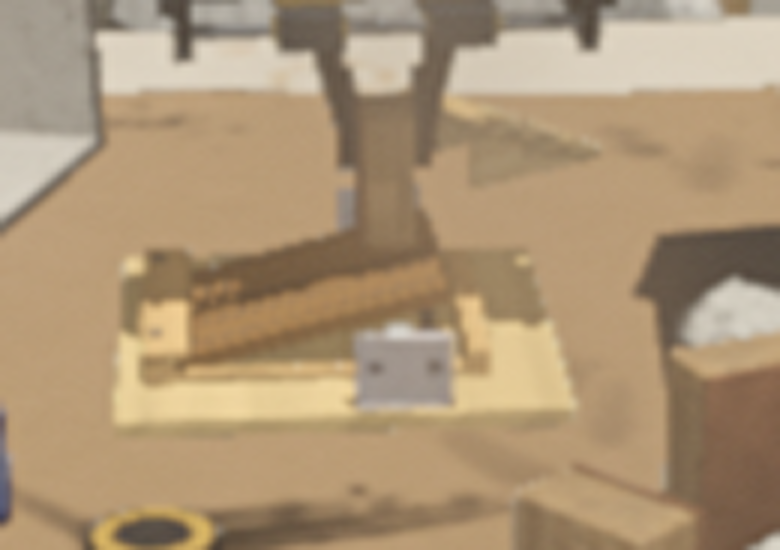

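>>> move_arm:
  moves:
    - [0, 2, 0, 0, 0, 0]
    - [0, 4, 0, 0, 0, 0]
    - [0, 6, 0, 0, 0, 0]
    - [0, 8, 0, 0, 0, 0]
    - [0, 10, 0, 0, 0, 0]
    - [0, 12, 0, 0, 0, 0]
    - [0, 14, 0, 0, 0, 0]
    - [0, 14, 0, 0, 0, 0]

```text
time_s: 13.2
tool_pos: [0.5063, 0.125, 0.0655]
tool_rot: [-90.0, 0.0, -88.8]
force: [-0.3, 0.5, 3.4]
grip_width: 0.0235
```

>>> move_arm:
  moves:
    - [0, 1.5, 0, 0, 0, 0]
    - [0, 3, 0, 0, 0, 0]
    - [0, 4.5, 0, 0, 0, 0]
    - [0, 6, 0, 0, 0, 0]
    - [0, 6, 0, 0, 0, 0]

```text
time_s: 13.62
tool_pos: [0.5059, 0.1249, 0.0592]
tool_rot: [-90.0, 0.0, -88.8]
force: [-0.8, 0.0, 2.2]
grip_width: 0.0237
```

```bash
python3 look.py 12
```

```text
13.6167 [-21.1  -0.1  44.6] [-9.001e+01  1.000e-02 -8.882e+01] [-0.8   0.02  2.17] [-0.012  0.304  0.006] 0.02368745619612782
panel 498 385 [-0.2235 -0.0022  0.1555] slope [-12.6   -0.13] [0.4824 0.1001 0.0234] [0.5799 0.1699 0.0491]
```

View pics/side12.png

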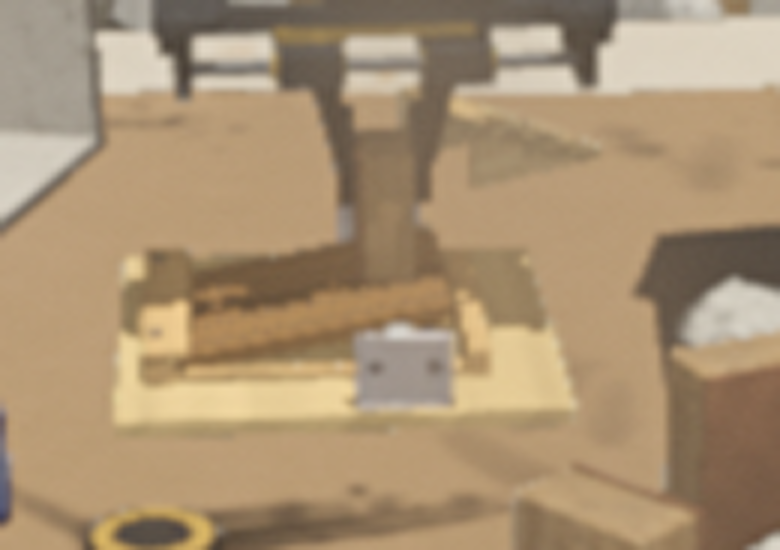

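The panel is going down (12.6°) on the riser force of about 2–3 N, with its rear still at the wall. Continuing in smaller steps.

>>> move_arm:
  moves:
    - [0, 1, 0, 0, 0, 0]
    - [0, 2, 0, 0, 0, 0]
    - [0, 3, 0, 0, 0, 0]
    - [0, 4, 0, 0, 0, 0]
    - [0, 4, 0, 0, 0, 0]

```text
time_s: 14.08
tool_pos: [0.506, 0.125, 0.0558]
tool_rot: [-90.0, 0.0, -88.8]
force: [-2.2, 0.8, 5.6]
grip_width: 0.0241
```

>>> move_arm:
  moves:
    - [0, 1, 0, 0, 0, 0]
    - [0, 2, 0, 0, 0, 0]
    - [0, 3, 0, 0, 0, 0]
    - [0, 3, 0, 0, 0, 0]

```text
time_s: 14.42
tool_pos: [0.5057, 0.125, 0.053]
tool_rot: [-90.0, 0.0, -88.8]
force: [-2.9, -0.1, 7.0]
grip_width: 0.0234
```

>>> move_arm:
  moves:
    - [0, 1, 0, 0, 0, 0]
    - [0, 2, 0, 0, 0, 0]
    - [0, 3, 0, 0, 0, 0]
    - [0, 3, 0, 0, 0, 0]

```text
time_s: 14.75
tool_pos: [0.5059, 0.125, 0.0495]
tool_rot: [-90.0, 0.0, -88.8]
force: [-1.1, 0.7, 4.2]
grip_width: 0.0237
```

```bash
python3 look.py 13
```

```text
14.75 [-21.1  -0.1  34.9] [-9.001e+01  1.000e-02 -8.882e+01] [-1.09  0.69  4.2 ] [-0.011  0.515 -0.01 ] 0.02368542887254747
panel 534 386 [-0.1271  0.0017  0.0974] slope [-7.24  0.1 ] [0.4796 0.1    0.0217] [0.58   0.1697 0.0383]
```

View pics/side13.png

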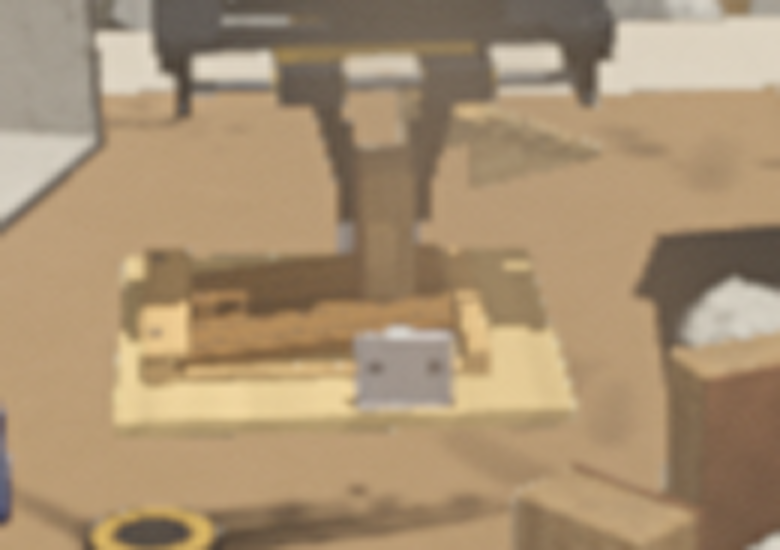

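>>> move_arm:
  moves:
    - [0, 1, 0, 0, 0, 0]
    - [0, 2, 0, 0, 0, 0]
    - [0, 2, 0, 0, 0, 0]

```text
time_s: 15.05
tool_pos: [0.5057, 0.1249, 0.0474]
tool_rot: [-90.0, 0.0, -88.8]
force: [-1.4, 0.3, 4.0]
grip_width: 0.024
```

>>> move_arm:
  moves:
    - [0, 1, 0, 0, 0, 0]
    - [0, 2, 0, 0, 0, 0]
    - [0, 2, 0, 0, 0, 0]

```text
time_s: 15.3
tool_pos: [0.5057, 0.1249, 0.0453]
tool_rot: [-90.0, 0.0, -88.8]
force: [-2.2, 0.0, 4.1]
grip_width: 0.0239
```

>>> move_arm:
  moves:
    - [0, 1, 0, 0, 0, 0]
    - [0, 2, 0, 0, 0, 0]
    - [0, 2, 0, 0, 0, 0]

```text
time_s: 15.55
tool_pos: [0.5058, 0.1249, 0.0433]
tool_rot: [-90.0, 0.0, -88.8]
force: [-2.9, 0.2, 2.9]
grip_width: 0.0239
```

>>> move_arm:
  moves:
    - [0, 0.7, 0, 0, 0, 0]
    - [0, 1.4, 0, 0, 0, 0]
    - [0, 1.4, 0, 0, 0, 0]

```text
time_s: 15.8
tool_pos: [0.5058, 0.1249, 0.042]
tool_rot: [-90.0, 0.0, -88.8]
force: [-1.8, 0.2, 3.3]
grip_width: 0.0234
```

>>> move_arm:
  moves:
    - [0, 0.7, 0, 0, 0, 0]
    - [0, 1.4, 0, 0, 0, 0]
    - [0, 1.4, 0, 0, 0, 0]

```text
time_s: 16.05
tool_pos: [0.5063, 0.1246, 0.0403]
tool_rot: [-90.0, -0.0, -88.8]
force: [0.7, 0.2, -0.2]
grip_width: 0.0241
```

```bash
python3 look.py 14
```

```text
16.05 [-20.7  -0.4  25.7] [-8.995e+01 -2.000e-02 -8.882e+01] [ 0.74  0.22 -0.17] [-0.124  0.047  0.02 ] 0.024058338296926524
panel 542 318 [-0.047   0.0037  0.0483] slope [-2.69  0.21] [0.4708 0.1    0.0204] [0.5799 0.1699 0.0294]
```

View pics/side14.png

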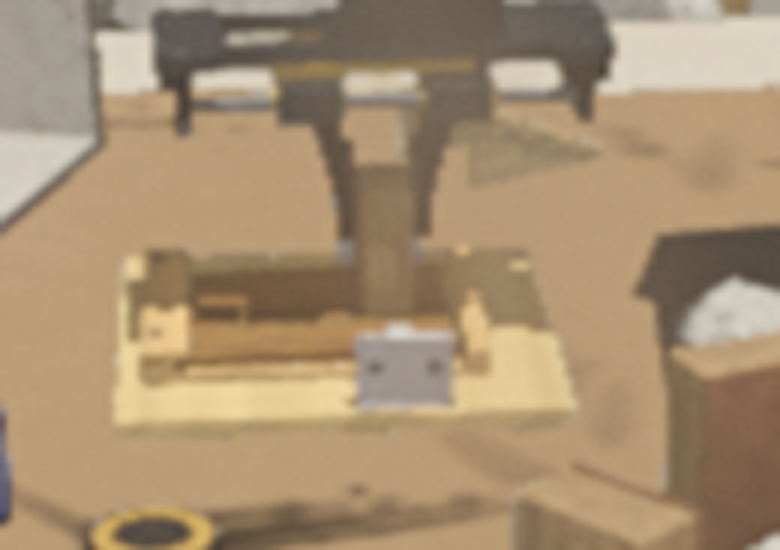

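The force fell to zero at bottom height 25.7 mm and the panel now lies at about 2.7°. The riser isn't lifting it back, so the clips have likely snapped. I'll feel gently for the rest to make sure.

>>> move_arm:
  moves:
    - [0, 0.5, 0, 0, 0, 0]
    - [0, 1, 0, 0, 0, 0]
    - [0, 1, 0, 0, 0, 0]

```text
time_s: 16.35
tool_pos: [0.506, 0.1246, 0.0393]
tool_rot: [-90.0, -0.0, -88.8]
force: [-0.2, 0.2, -0.5]
grip_width: 0.0237
```

>>> move_arm:
  moves:
    - [0, 0.5, 0, 0, 0, 0]
    - [0, 1, 0, 0, 0, 0]
    - [0, 1, 0, 0, 0, 0]

```text
time_s: 16.6
tool_pos: [0.5062, 0.1248, 0.0391]
tool_rot: [-90.0, 0.0, -88.8]
force: [-0.6, -0.8, 2.4]
grip_width: 0.0239
```

>>> move_arm:
  moves:
    - [0, 0.5, 0, 0, 0, 0]
    - [0, 1, 0, 0, 0, 0]
    - [0, 1, 0, 0, 0, 0]

```text
time_s: 16.85
tool_pos: [0.5063, 0.1248, 0.0389]
tool_rot: [-90.0, 0.0, -88.8]
force: [-3.2, -1.8, 9.4]
grip_width: 0.0238
```

>>> move_arm:
  moves:
    - [0, 0.5, 0, 0, 0, 0]
    - [0, 1, 0, 0, 0, 0]
    - [0, 1, 0, 0, 0, 0]

```text
time_s: 17.1
tool_pos: [0.5063, 0.1248, 0.0388]
tool_rot: [-90.0, 0.0, -88.8]
force: [-5.9, -1.8, 14.5]
grip_width: 0.0242
```

```bash
cat > look2.py <<'E'
import sys
from h import *
from cell import env,read_camera,camera_info
k=sys.argv[1]
o=env.get_obs();print(o['time_s'],ins(o['tool_pos']),o['force'].round(2))
for n,b,f in (("top",(155,235,285,385),7),("wrist",(0,400,0,640),1),("side",(195,255,290,385),8)):
    ci=camera_info(n);p,d=read_camera(n);np.savez(f"/tmp/{n}{k}.npz",p=p,d=d,**ci)
    im=p[:,:,::-1]
    cv2.imwrite(f"pics/{n}{k}.png",cv2.resize(im[b[0]:b[1],b[2]:b[3]],None,fx=f,fy=f,interpolation=cv2.INTER_CUBIC))
E
python3 look2.py 15
```

```text
17.1 [-20.7  -0.3  24.2] [-5.9  -1.76 14.55]
```

View pics/wrist15.png

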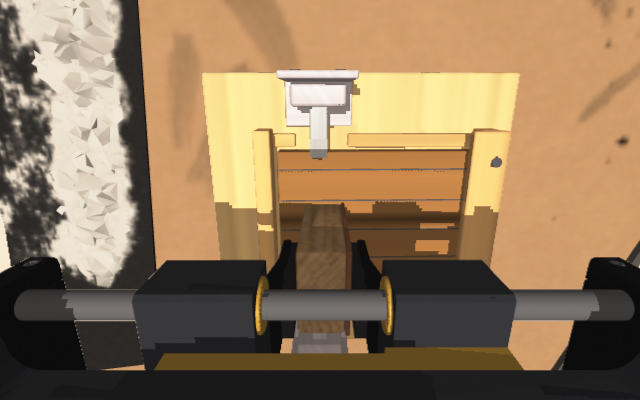

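View pics/side15.png

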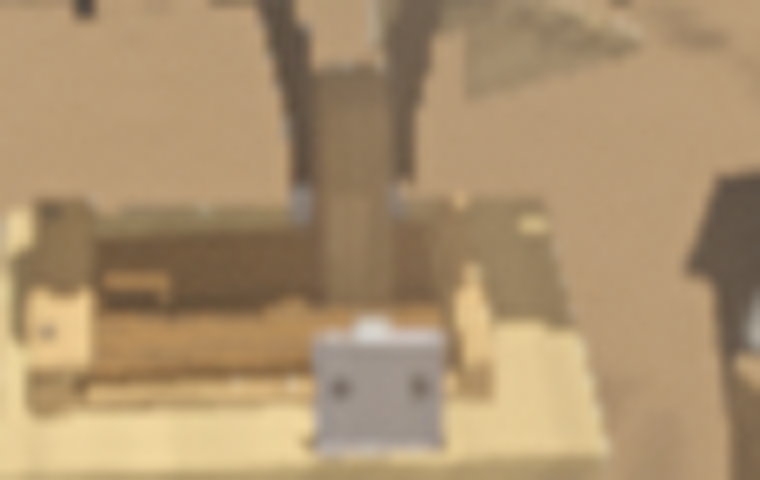

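View pics/top15.png

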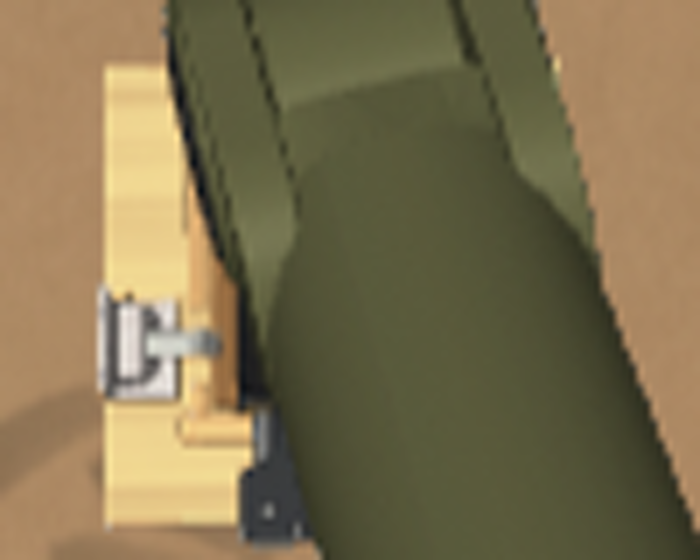

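The force climbed to 14.5 N with no further motion, so this is the rigid rest at bottom height 24.2 mm. The wrist view shows the left clip nose at (318,155) lying over the panel edge at row 150. Lifting off to check both clips.

>>> move_arm:
  moves:
    - [0, -2, 0, 0, 0, 0]
    - [0, -4, 0, 0, 0, 0]
    - [0, -10, 0, 0, 0, 0]
    - [0, -25, 0, 0, 0, 0]
    - [0, -50, 0, 0, 0, 0]
    - [0, -85, 0, 0, 0, 0]
    - [0, -85, -40, 0, 0, 0]
    - [0, -85, -80, 0, 0, 0]
    - [0, -85, -80, 0, 0, 0]
    - [0, -85, -80, 0, 0, 0]

```text
time_s: 18.08
tool_pos: [0.4241, 0.1233, 0.1214]
tool_rot: [-90.0, 0.0, -88.7]
force: [0.1, 0.2, -0.2]
grip_width: 0.0239
```

```bash
python3 look2.py 16; python3 look.py 17;  python3 - <<'E'
from h import *
c=load("wrist16");W=cloud(c)
m=(W[...,2]>0.017)&(W[...,2]<0.045)&(W[...,1]>0.085)&(W[...,1]<0.165)&(W[...,0]>0.485)&(W[...,0]<0.58)
P=W[m]; A=np.c_[P[:,:2],np.ones(len(P))]
for t in (0.01,0.006,0.003,0.002,0.002):
    s=np.linalg.lstsq(A,P[:,2],rcond=None)[0]; r=P[:,2]-A@s; q=abs(r)<t;P=P[q];A=A[q]
print(len(P),s,np.degrees(np.arctan(s[:2])),P.min(0),P.max(0))
im=c['p'][:,:,::-1]; cv2.imwrite("pics/w16c.png",cv2.resize(im[40:290,290:590],None,fx=2.6,fy=2.3,interpolation=cv2.INTER_CUBIC))
E
```

```text
18.0833 [-102.9   -0.   106.8] [ 0.13  0.25 -0.15]
18.2333 [-9.980e+01 -1.000e-01  1.075e+02] [-8.992e+01  2.000e-02 -8.885e+01] [ 0.34  0.27 -0.27] [-0.074  0.054  0.003] 0.023618385154504574
panel 452 437 [-0.0298  0.0064  0.0383] slope [-1.71  0.37] [0.4704 0.1001 0.0201] [0.58   0.1696 0.0282]
9415 [-0.02564827  0.00040833  0.03710729] [-1.46921539  0.0233956 ] [0.48500239 0.08504599 0.02059206] [0.57996579 0.16499677 0.026408  ]
```

View pics/wrist16.png

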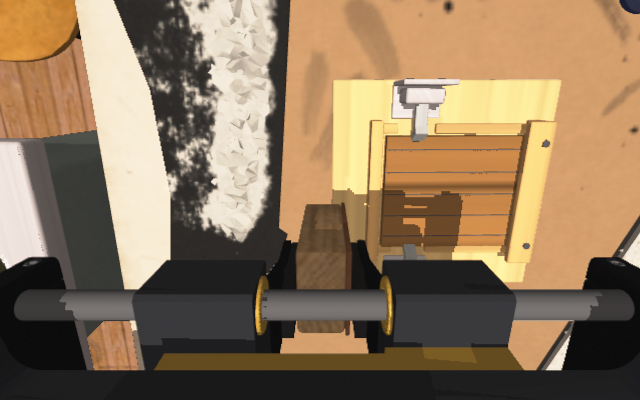

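View pics/side16.png

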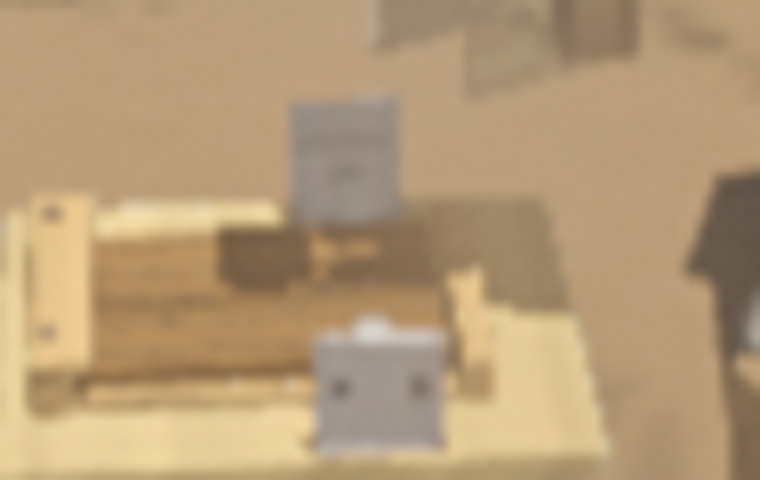

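View pics/top16.png

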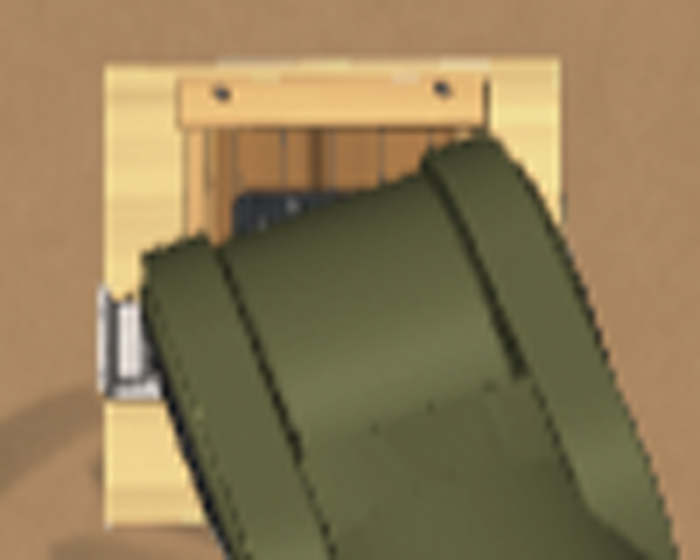

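Both clip noses lie over the panel edges in the wrist view (left (418,135), right (408,248)). Slope is 1.5°, sideways 0.0°, rear at the wall. Next I stand the block in the free area left of the stage.

Run:
```python
from h import *
from cell import env
print(plan([0.50,0.295,0.12],SY-90), plan([0.50,0.295,OFF+0.012],SY-90))
c=load("top4");W=cloud(c)
m=(abs(W[...,0]-0.5)<0.06)&(abs(W[...,1]-0.295)<0.06);z=W[m][:,2];print(np.percentile(z,[1,50,99,100]))
c=load("side16");W=cloud(c)
m=(W[...,2]>0.095)&(W[...,2]<0.2)&(abs(W[...,0]-0.427)<0.05)&(abs(W[...,1]-0.124)<0.05)
P=W[m];print(P.min(0),P.max(0))
```

```text
(array([-170.3,    2. ,   76.1]), array([-0.06, -0.06, -0.  ])) (array([-170.3,   95.4,   76. ]), array([-0.06, -0.06, -0.  ]))
[-0.00406082  0.00105312  0.00611687  0.00757634]
[0.40062777 0.10369187 0.10706837] [0.45428542 0.14843913 0.19988047]
```

>>> move_arm:
  moves:
    - [-20, 0, 9, 0, 0, 0]
    - [-45, 0, 20, 0, 0, 0]
    - [-75, 0, 34, 0, 0, 0]
    - [-105, 0, 47, 0, 0, 0]
    - [-135, 0, 60, 0, 0, 0]
    - [-155, 0, 70, 0, 0, 0]
    - [-170, 0, 76, 0, 0, 0]
    - [-170, 0, 76, 0, 0, 0]
    - [-170, 20, 76, 0, 0, 0]
    - [-170, 45, 76, 0, 0, 0]
    - [-170, 68, 76, 0, 0, 0]
    - [-170, 84, 76, 0, 0, 0]
    - [-170, 95, 76, 0, 0, 0]
    - [-170, 98, 76, 0, 0, 0]
    - [-170, 100, 76, 0, 0, 0]
    - [-170, 100, 76, 0, 0, 0]
    - [-170, 100, 76, 0, 0, 0]

```text
time_s: 19.7
tool_pos: [0.4995, 0.2951, 0.0228]
tool_rot: [-89.9, 0.1, -88.8]
force: [-0.1, -0.0, -0.9]
grip_width: 0.0238
```

Run:
```python
from h import *
from cell import env,read_camera,camera_info
o=env.get_obs();print(o['time_s'],o['tool_pos'],o['tool_rot'].round(2),o['force'].round(2),(o['tool_pos'][2]-OFF)*1000)
p,d=read_camera("side");cv2.imwrite("pics/side18.png",cv2.resize(p[190:310,260:420,::-1],None,fx=5,fy=5,interpolation=cv2.INTER_CUBIC))
```

```text
19.7 [0.49951982 0.2951474  0.02283975] [-8.990e+01  6.000e-02 -8.883e+01] [-0.14 -0.05 -0.89] 8.239745163098195
```

View pics/side18.png

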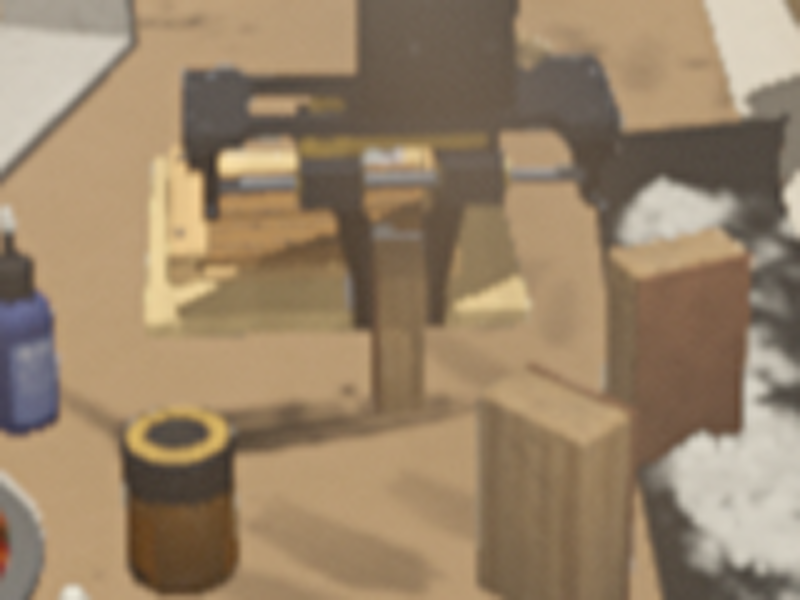

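Block upright, clear of the other things, about 8 mm above the bench. Lowering until it touches.

>>> move_arm:
  moves:
    - [0, 2, 0, 0, 0, 0]
    - [0, 4, 0, 0, 0, 0]
    - [0, 6, 0, 0, 0, 0]
    - [0, 7.5, 0, 0, 0, 0]
    - [0, 7.5, 0, 0, 0, 0]
    - [0, 7.5, 0, 0, 0, 0]

```text
time_s: 20.25
tool_pos: [0.4986, 0.2948, 0.0146]
tool_rot: [-90.0, 0.0, -88.8]
force: [-1.4, -0.1, 3.2]
grip_width: 0.0241
```

>>> move_arm:
  moves:
    - [0, 0.5, 0, 0, 0, 0]
    - [0, 1, 0, 0, 0, 0]
    - [0, 1, 0, 0, 0, 0]

```text
time_s: 20.5
tool_pos: [0.4987, 0.2948, 0.0145]
tool_rot: [-90.0, 0.0, -88.8]
force: [-2.5, -1.3, 9.2]
grip_width: 0.0241
```

It touches the bench at z 14.5 mm, matching the pick height, so the block didn't slip in the grip. Easing off, opening, then retreating.

>>> move_arm:
  moves:
    - [0, -0.7, 0, 0, 0, 0]
    - [0, -1.2, 0, 0, 0, 0]
    - [0, -1.2, 0, 0, 0, 0]

```text
time_s: 20.75
tool_pos: [0.4987, 0.2948, 0.0145]
tool_rot: [-90.0, 0.0, -88.8]
force: [-1.2, 0.1, 3.5]
grip_width: 0.0241
```

>>> move_arm:
  moves:
    - [0, 0, 0, 0, 0, 0]
    - [0, 0, 0, 0, 0, 0]
    - [0, 0, 0, 0, 0, 0]
    - [0, 0, 0, 0, 0, 0]
    - [0, 0, 0, 0, 0, 0]
    - [0, 0, 0, 0, 0, 0]
    - [0, 0, 0, 0, 0, 0]
    - [0, 0, 0, 0, 0, 0]
    - [0, 0, 0, 0, 0, 0]
  claw: 54

```text
time_s: 21.5
tool_pos: [0.4986, 0.2947, 0.0143]
tool_rot: [-90.0, 0.0, -88.8]
force: [-0.7, 1.3, -0.8]
grip_width: 0.054
```

Run:
```python
from h import *
from cell import env,read_camera,camera_info
o=env.get_obs();print(o['time_s'],o['tool_pos'],o['force'].round(2),o['grip_width'])
p,d=read_camera("wrist");cv2.imwrite("pics/wrist19.png",p[:,:,::-1])
```

```text
21.5 [0.49855149 0.29474211 0.01434157] [-0.66  1.27 -0.75] 0.05395480043925508
```

View pics/wrist19.png

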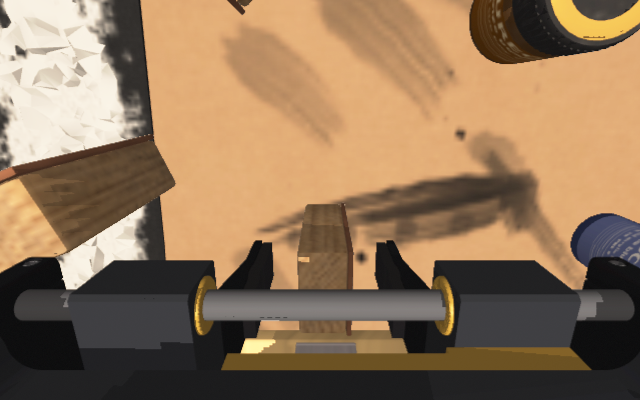

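The block at (326,265) is free between the open fingers. Lifting straight up and well clear.

>>> move_arm:
  moves:
    - [0, -10, 0, 0, 0, 0]
    - [0, -25, 0, 0, 0, 0]
    - [0, -50, 0, 0, 0, 0]
    - [0, -85, 0, 0, 0, 0]
    - [0, -120, 0, 0, 0, 0]
    - [0, -160, 0, 0, 0, 0]
    - [0, -200, 0, 0, 0, 0]
    - [-35, -220, -35, 0, 0, 0]
    - [-70, -220, -70, 0, 0, 0]
    - [-100, -220, -100, 0, 0, 0]
    - [-130, -220, -120, 0, 0, 0]
    - [-130, -220, -120, 0, 0, 0]
    - [-130, -220, -120, 0, 0, 0]

```text
time_s: 22.63
tool_pos: [0.3712, 0.4267, 0.2353]
tool_rot: [-90.1, 0.1, -88.3]
force: [-0.8, 0.1, -0.5]
grip_width: 0.0539
```

Run:
```python
from h import *
from cell import env,read_camera,camera_info
o=env.get_obs();print(o['time_s'],o['tool_pos'],o['force'].round(2))
for n in ("top","side"):
    ci=camera_info(n);p,d=read_camera(n);np.savez(f"/tmp/{n}20.npz",p=p,d=d,**ci)
    cv2.imwrite(f"pics/{n}20.png",p[:,:,::-1])
    c=load(n+"20");W=cloud(c); c0=load(n+"0"); W0=cloud(c0)
    m=(W[...,2]>0.062)&(W[...,2]<0.08)&(abs(W[...,0]-0.499)<0.04)&(abs(W[...,1]-0.295)<0.04); P=W[m]
    if len(P)>5: print(n,"block",len(P),np.median(P[:,2]),cv2.minAreaRect((P[:,:2]*1000).astype(np.float32)))
    m=(W[...,2]>0.017)&(W[...,2]<0.045)&(W[...,1]>0.09)&(W[...,1]<0.165)&(W[...,0]>0.485)&(W[...,0]<0.578); P=W[m]
    A=np.c_[P[:,:2],np.ones(len(P))]; s=np.linalg.lstsq(A,P[:,2],rcond=None)[0]; print(n,"panel",len(P),np.degrees(np.arctan(s[:2])).round(2), s@[0.5,0.125,1])
    for nm,x,y,r in (("jar",.594,.42,.05),("bottle",.673,.294,.04),("stair",.445,-.115,.08)):
        for w in (W0,W):
            m=(w[...,2]>0.02)&(w[...,2]<0.12)&(np.hypot(w[...,0]-x,w[...,1]-y)<r); print("  ",nm,m.sum(),w[m].mean(0).round(3) if m.any() else None)
```

```text
22.6333 [0.37119477 0.42673124 0.23526728] [-0.75  0.08 -0.5 ]
top block 141 0.07008385458882778 ((496.6144714355469, 292.1611328125), (22.745264053344727, 40.67828369140625), 0.8628173470497131)
top panel 849 [-1.61  0.04] 0.024851314093544824
   jar 306 [0.59  0.416 0.06 ]
   jar 309 [0.59  0.416 0.059]
   bottle 182 [0.666 0.29  0.064]
   bottle 186 [0.666 0.291 0.063]
   stair 476 [ 0.445 -0.116  0.035]
   stair 458 [ 0.446 -0.115  0.036]
side block 126 0.06977325034828474 ((500.56207275390625, 294.81951904296875), (24.08780288696289, 43.89026641845703), 1.6959788799285889)
side panel 423 [-1.33  0.14] 0.02405626250185032
   jar 653 [0.596 0.432 0.05 ]
   jar 651 [0.596 0.432 0.05 ]
   bottle 437 [0.675 0.305 0.055]
   bottle 435 [0.675 0.305 0.055]
   stair 186 [ 0.456 -0.103  0.034]
   stair 182 [ 0.457 -0.104  0.034]
```

View pics/top20.png

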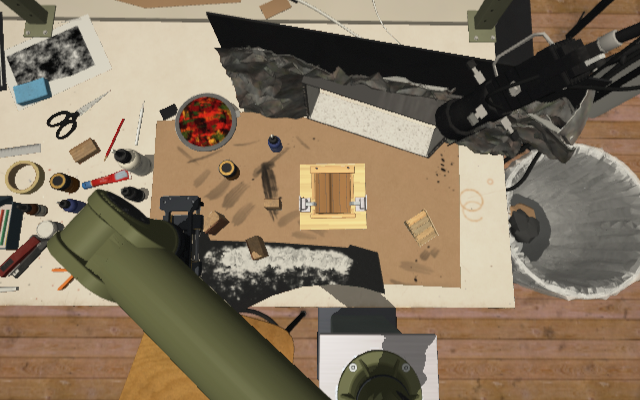

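View pics/side20.png

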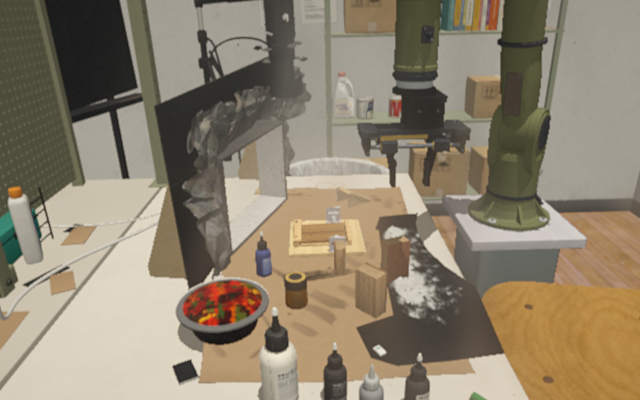

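Top view: the block stands at (272,203), the clips sit symmetrically at (307,205) and (359,205), and everything else is in place. One enlarged look at the clips before handing in.

Run:
```python
from h import *
c=load("top20"); im=c['p'][:,:,::-1]; cv2.imwrite("pics/top20c.png",cv2.resize(im[158:235,292:375],None,fx=7,fy=7,interpolation=cv2.INTER_CUBIC))
```

```text
(no output)
```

View pics/top20c.png

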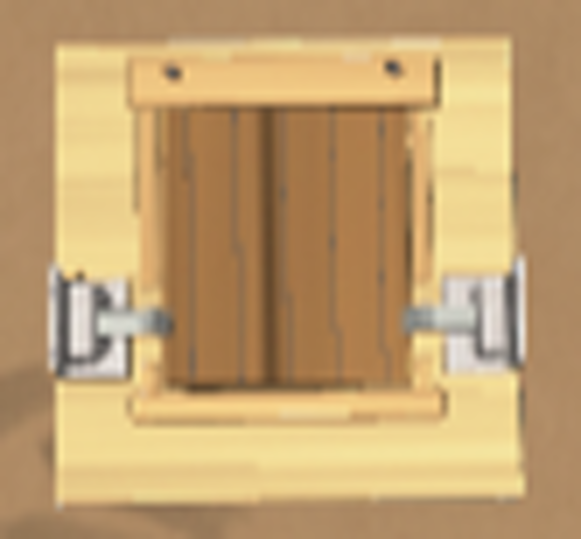

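Both clip noses lie equally far over the panel's edges, at (155,320) and (420,320), and its rear is under the lip. Handing in.

Run:
```python
from cell import job
print(job.sign_off())
```

```text
the job is handed in; nothing more can be done
None
```

The floor section is home and clipped, the sanding block stands upright left of the stage, and I handed the job in at about 23 s of the 58 s allowed.

**What I did**
- **Push:** With the block, I slid the section back until it butted. The force rose to about 8.5 N with no further motion, and the front was still up at about 17°.
- **Press:** I pressed between the clips until the section met its rest, where the force rose to about 14.5 N with no further motion.
- **Block:** I set it down at about (0.50, 0.295) m.

**Last checks**
- **Floor section:** Slope is about 1.5° and sideways tilt about 0°, and its rear is under the lip. Both clip noses lie equally far over its edges.
- **Block:** It is released and upright, with its top at 70 mm.
- **Other things:** The jar, bottle and stair are where they were, within about 1 mm.

**What disagreed or could not be shown**
- **Fingertip height:** The cameras showed the fingertips about 26 mm above the reported TCP, not 11 mm below it as described. My first grasp therefore closed just above the block without touching it. After that I took heights from contact, and the put-down height matched the pick-up height.
- **Clip snap:** I never saw a 10–18 N snap peak in the readings, which come only at the end of each move. I judged that the clips had snapped from the force dropping to zero, the riser no longer lifting the section, and the pictures.

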